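Pack the boxed candlesticks foot down and close the chest

ROBOT

A 6-joint arm with a two-finger parallel gripper is mounted at the origin on the work surface. World frame = base frame: x ahead of the robot, y to its left, z up, the work surface at z = 0. Lengths are in mm, angles in degrees, forces in N, time in s.
With the tool pointing down it reaches from about 350 to 850 mm from the base axis. Payload 8.1 kg.
Tool frame: the origin (TCP) lies at the very end of the fingers, on their centre line; the grasp point (between the pads) lies r.tcp_to_grasp behind it (r.tcp_to_grasp is the distance from the TCP to the grasp point, in mm); z points along the fingers, y is the line along which they close (so a half turn about z gives the same grasp; the last joint's range is limited). The gripper opens to 85 mm and grips with 20 to 120 N. Pads are 22 mm wide; open, the fingers measure 114 mm over their backs; the gripper's body (76 mm by 85 mm) begins 54 mm behind the grasp point. The pads swing forward as they close: fully open they stand 13 mm farther back than shut.
Start: joints at [-76.799, 7.471, 85.268, -0, 87.261, -4.893], TCP at [186.366, -570.327, 231.292] pointing down, gripper open.
Joint ranges: [-169.43, 169.43], [-51.17, 129.36], [1.28, 143.12], [-76.62, 256.62], [0, 156.53], [-152.29, 152.29]. Speed limits (degrees/s): [136.94, 136.94, 159.86, 180, 180, 180].

INTERFACE

Orientations are given as [roll, pitch, yaw] about the fixed x, y, z axes, in that order (R = Rz(yaw) Ry(pitch) Rx(roll)).
In Python, from bench import sense, viewer, order, r gives the robot as it stands.
- The arm moves only by the tool carry_out, never from a script. Its argument "increments" is one flat list of numbers, 7 for each row, row after row: the shift along the tool's x, y, z as a fraction of full scale, then the turn, a rotation vector about the tool's x, y, z as a fraction of full scale, then the opening, from -1 (shut) to 1 (fully open). A call has exactly 10 rows; each row is the pose to reach, as a shift and turn from the pose commanded when the call began, along the tool's axes at that moment, turning the shorter way round; what a row does not reach only later rows make up. Full scale, the value 1, is 400 mm for a shift and 2 pi rad for a turn. A row lasts 1/8 s, in which the tool goes at most 62.5 mm and 10.7 degrees, less where a joint would pass 70% of its speed; a pose out of reach is approached as far as the arm can. A call with a number of a shift or a turn outside -1 to 1 is refused whole. A call with a gripper value outside its range is refused whole. The fingers move at their own pace and stop on an object; "force" is the grip in N (left out, the last holds). Time passes only in rows, so rows that repeat a pose let the fingers close, or fill a call up. It gives the time, the measured TCP pose, the force, the opening and the grip force at its end, in the units of the state.
- sense(): the state, without advancing time (a new reading comes with each control period).
- viewer.snapshot(name): name is "side" or "top" or "wrist"; returns the picture (480x640x3 uint8, red, green, blue); there is no depth.
- viewer.get_calibration(name): a dict with "fx", "fy", "cx", "cy" (pixels), "k1" (the pictures are not rectified: a ray, as slopes to the right and down, at radius r is drawn at 1 + k1 r^2 times it, then the intrinsics apply), "R" (3x3) and "t" (3): a world point X has camera coordinates R X + t. Camera axes: x right, y down, z forward; pixel columns grow to the right and rows downward; lengths in mm; the calibration is good to about 2 mm. A picture is of the moment at which its call begins: read the wrist's pose just before it. get_calibration takes no time and is no camera call; for the wrist camera it gives the pose at the moment of the call.
- order.hand_in(): hands the job in; it is judged then, once.
The state is a dict: "time": time; "joint_pos": joint angles; "qd": joint speeds; "joint_efforts": joint torques, N m; "tool_pos": TCP position; "tcp_rot": TCP orientation; "ft_force": force on the tool from outside, world axes, zero at the start; "wrist_torque": the same for the moment, N m; "finger_gap": finger opening in mm; "grip_force": force on a finger pad.
Only numpy, scipy, OpenCV 4.12 (cv2) and the standard library are available. Lean on these libraries where they do the work, as an engineer would, in place of code of your own. Each camera call takes 0.05 s, during which the arm holds its last target. There are 200 camera calls.

TASK

Dinner is over: pack the boxed candlesticks away. Each closed cardboard box has one hidden heavy end, the candlestick's weighted foot: lift each box to find out which end that is, then stand them all upright, heavy end down, in the open wooden chest. When all are in, lower the lid gently until it is fully shut; leave the tumbler, pepper mill and side plate where they are.

Things in the scene. Friction and masses are not known exactly. Their poses are not given: they have to be found in the camera images.
- box_a: A closed plain cardboard box, 130 x 52 x 52 mm, 0.65 kg, paper band round its middle; origin at its centre, x lengthwise. Both ends look alike, but the centre of mass lies 36 mm from the centre, towards +x in some, -x in others. Gripped at 20 N near the light end it turns in the fingers, heavy end sagging; stood on its heavy end it rights itself from under 35 deg lean. Starts lying; None if absent
- box_b: A closed plain cardboard box, 130 x 52 x 52 mm, 0.65 kg, paper band round its middle; origin at its centre, x lengthwise. Both ends look alike, but the centre of mass lies 36 mm from the centre, towards +x in some, -x in others. Gripped at 20 N near the light end it turns in the fingers, heavy end sagging; stood on its heavy end it rights itself from under 35 deg lean. Starts lying; None if absent
- box_c: A closed plain cardboard box, 130 x 52 x 52 mm, 0.65 kg, paper band round its middle; origin at its centre, x lengthwise. Both ends look alike, but the centre of mass lies 36 mm from the centre, towards +x in some, -x in others. Gripped at 20 N near the light end it turns in the fingers, heavy end sagging; stood on its heavy end it rights itself from under 35 deg lean. Starts lying; None if absent
- box_d: A closed plain cardboard box, 130 x 52 x 52 mm, 0.65 kg, paper band round its middle; origin at its centre, x lengthwise. Both ends look alike, but the centre of mass lies 36 mm from the centre, towards +x in some, -x in others. Gripped at 20 N near the light end it turns in the fingers, heavy end sagging; stood on its heavy end it rights itself from under 35 deg lean. Starts lying; None if absent
- chest: open-topped wooden chest fixed to the table, outside 165 (x) x 255 (y) x 150 mm high, walls and floor 7 mm thick, so it is 151 x 241 mm and 143 mm deep inside: room for three boxes side by side along y. Origin: centre of its underside; x points to its hinged far side, away from the robot, z up
- lid (a joint): angle of the chest's wooden lid (165 x 255 x 10 mm) on its hinge along the chest's far top edge: 0 = shut on the rim, 1.57 = upright, 1.9 = fully open; starts open near upright. The stiff hinge (about 0.45 N m of friction) keeps the lid where it is left; it is pushed shut with about 1 to 6 N at its edge
- lid_hinge (a point): point on the hinge line, middle of the chest's far top edge (82.5 mm behind the chest's centre, 150 mm up), at the lid's underside; frame of the lid: -x from the hinge to the free edge, z out of the lid's upper (outer) face, y along the hinge
- lid_edge (a point): middle of the lid's free edge on its outer face, 165 mm from the hinge; a brass lift tab 60 mm wide and 6 mm thick sticks out 24 mm beyond this edge
- tumbler: bystander: glass tumbler, 72 mm across, 130 mm high; origin under its centre
- pepper_mill: bystander: wooden pepper mill, 48 mm across, 130 mm high; origin under its centre
- side_plate: bystander: white side plate, 170 mm across, 18 mm high; origin under its centre

How it is judged:
By the outcome, as a careful person would: the job done as asked, in the order asked, and still so for the second after the job is handed in, with the robot touching nothing.
Of box_a, box_b, box_c, box_d only 2 to 3 are there at a start; the rules pass over those that are not, and their reading is None.
At some moment in a run one of box_a, box_b, box_c, box_d may be knocked a few centimetres aside while the robot is not near it.
It also fails if it takes over 210 s, if anything falls off the work surface, if the arm or the gripper's body presses on something with over 40 N, if the wrist force passes 120 N, or if a joint passes its speed limit or range.

## Working session

There is one attempt and no reset: what is moved stays moved. The work goes in short steps, Python scripts to look and compute and a tool call to move; the robot and the scene stay as the last step left them, time stands still between calls to the robot, and variables do not carry over. Pictures are saved under pics/ and viewed, at most 14 in all, crops included, and the job is handed in when it is done.

Besides the shell and the picture viewer there is one more tool, called as a command line: name --argument value ..., lists and objects as JSON in quotes. carry_out: Moves the arm, as the interface text tells. Its arguments: {"type":"object","properties":{"increments":{"type":"array"},"force":{"type":"number"}},"required":["increments"]}

```bash
ls; mkdir -p pics
python3 - <<'E'
from bench import sense, viewer, order, r
import cv2,numpy as np
s=sense(); print(s); print(r.tcp_to_grasp)
for n in ("side","top","wrist"):
    im=viewer.snapshot(n); cv2.imwrite(f"pics/{n}0.png",im[:,:,::-1]); c=viewer.get_calibration(n)
    R=np.array(c["R"]);t=np.array(c["t"]); print(n,{k:c[k] for k in("fx","fy","cx","cy","k1")},-R.T@t,R.round(3).tolist())
E
```

```text
pics
{'time': 0.0, 'joint_pos': array([-7.68013104e+01,  7.51796725e+00,  8.53284670e+01,  1.38913366e-03,
        8.72617506e+01, -4.89357563e+00]), 'qd': array([-0.10212799, -0.0009199 ,  0.05755099,  0.10681845,  0.01477884,
        0.02860036]), 'joint_efforts': array([ 4.16757093e-04, -5.69401324e+01, -5.00544763e+01, -5.30919488e-05,
        1.48193497e-02,  7.09561007e-06]), 'tool_pos': array([ 186.22796513, -569.79175686,  230.22241343]), 'tcp_rot': array([-1.79892328e+02, -1.06110868e-02,  1.80921876e+01]), 'ft_force': array([0.21128617, 0.07431961, 0.38807068]), 'wrist_torque': array([ 0.00649765, -0.0530618 , -0.00546341]), 'grip_force': 0.0, 'finger_gap': 85.61231126151118}
18.700000000000003
side {'fx': 517.5017216542619, 'fy': 517.5017216542619, 'cx': 322.90288158938273, 'cy': 248.38189174640175, 'k1': -0.1355399682522122} [ 544.47586167 -782.85129426  833.88596679] [[0.997, -0.074, 0.011], [-0.042, -0.672, -0.739], [0.062, 0.737, -0.673]]
top {'fx': 513.3367800928088, 'fy': 513.3367800928088, 'cx': 326.01329194448414, 'cy': 236.5504182542203, 'k1': -0.09694633172532986} [ 420.62166353   33.19762704 1214.25483631] [[-0.009, -1.0, -0.009], [-0.984, 0.011, -0.177], [0.177, 0.007, -0.984]]
wrist {'fx': 383.6321925979864, 'fy': 383.6321925979864, 'cx': 317.5544695059688, 'cy': 243.81901077543992, 'k1': -0.044803914331917265} [ 259.81602402 -546.03006386  372.85934821] [[0.31, -0.951, -0.002], [-0.906, -0.296, 0.302], [-0.288, -0.092, -0.953]]
```

View pics/top0.png

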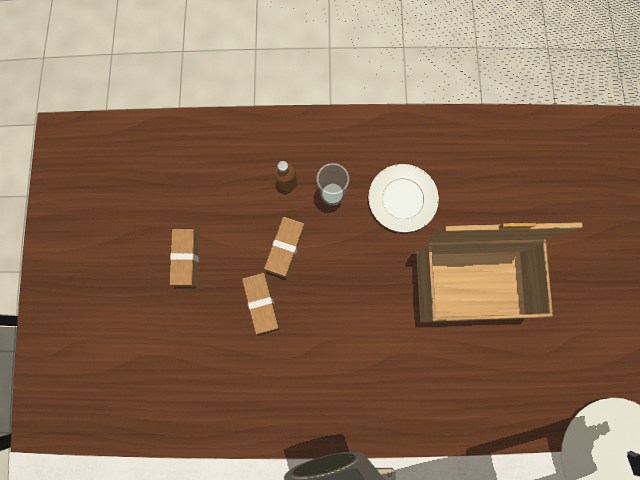

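View pics/side0.png

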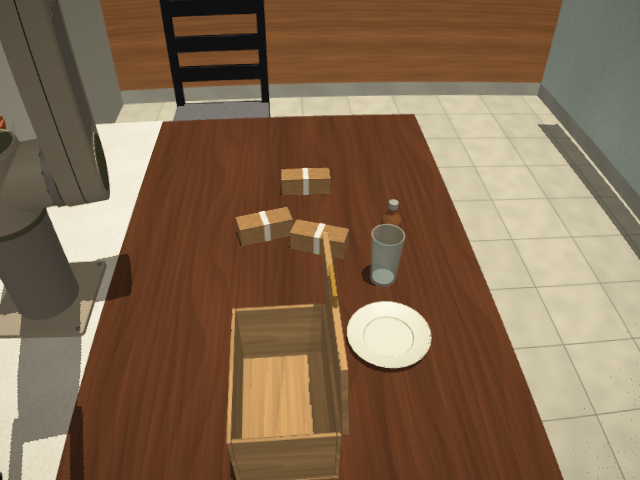

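Top view: three boxes near pixels (183,257), (284,247) and (260,303). The chest is around (485,285) with its lid upright at row 227. The mill is at (285,177), the tumbler at (333,185) and the plate at (403,198). The side view agrees.

```bash
cat > h.py <<'E'
from bench import sense, viewer, order, r
import cv2,numpy as np
from scipy.spatial.transform import Rotation as Ro
def ray(c,px):
    K=np.array([[c["fx"],0,c["cx"]],[0,c["fy"],c["cy"]],[0,0,1]])
    u=((np.atleast_2d(px)-[c["cx"],c["cy"]])/[c["fx"],c["fy"]]); d=u.copy()
    for _ in range(20): d=u/(1+c["k1"]*(d**2).sum(1,keepdims=True))
    R=np.array(c["R"]);o=-R.T@np.array(c["t"])
    D=np.c_[d,np.ones(len(d))]@R
    return o,D/np.linalg.norm(D,axis=1,keepdims=True)
def plane(c,px,z):
    o,D=ray(c,px); return o+D*((z-o[2])/D[:,2])[:,None]
def tri(c1,p1,c2,p2):
    o1,D1=ray(c1,p1);o2,D2=ray(c2,p2);out=[]
    for a,b in zip(D1,D2):
        s=np.linalg.lstsq(np.c_[a,-b],o2-o1,rcond=None)[0]
        A=o1+s[0]*a;B=o2+s[1]*b; out.append([*((A+B)/2),np.linalg.norm(A-B)])
    return np.array(out)
def proj(c,X):
    p=np.atleast_2d(X)@np.array(c["R"]).T+np.array(c["t"]);d=p[:,:2]/p[:,2:]
    d=d*(1+c["k1"]*(d**2).sum(1,keepdims=True)); return d*[c["fx"],c["fy"]]+[c["cx"],c["cy"]]
def snap(n,f=None):
    c=viewer.get_calibration(n);im=cv2.cvtColor(viewer.snapshot(n),cv2.COLOR_RGB2BGR)
    if f: cv2.imwrite(f"pics/{f}.png",im)
    return im,c
E
python3 - <<'E'
from h import *
t=cv2.imread("pics/top0.png");s=cv2.imread("pics/side0.png");w=cv2.imread("pics/wrist0.png")
for n,im in(("top",t),("side",s)):
    for p in ([(183,257),(183,240),(284,235),(260,290),(183,285),(197,260),(150,300)] if n=="top" else [(290,175),(290,187),(250,222),(250,235),(300,230),(200,200)]): print(n,p,cv2.cvtColor(im,cv2.COLOR_BGR2HSV)[p[1],p[0]])
a=cv2.resize(t[215:335,400:600],None,fx=4,fy=4,interpolation=cv2.INTER_CUBIC)
cv2.imwrite("pics/ct.png",a)
b=cv2.resize(s[220:480,210:370],None,fx=2.3,fy=2.3,interpolation=cv2.INTER_CUBIC)
d=cv2.resize(s[160:260,225:360],None,fx=3,fy=3)
W=np.zeros((598,780,3),np.uint8);W[:b.shape[0],:b.shape[1]]=b;W[:300,370:775]=d;cv2.imwrite("pics/cs.png",W)
E
```

```text
top (183, 257) [ 20  16 238]
top (183, 240) [ 15 132 188]
top (284, 235) [ 16 129 180]
top (260, 290) [ 16 131 185]
top (183, 285) [ 15 121  80]
top (197, 260) [ 22  22 126]
top (150, 300) [ 11 153 102]
side (290, 175) [ 16 142 192]
side (290, 187) [ 16 139 108]
side (250, 222) [ 16 144 190]
side (250, 235) [ 16 140 109]
side (300, 230) [ 16 142 188]
side (200, 200) [ 11 167  96]
```

View pics/ct.png

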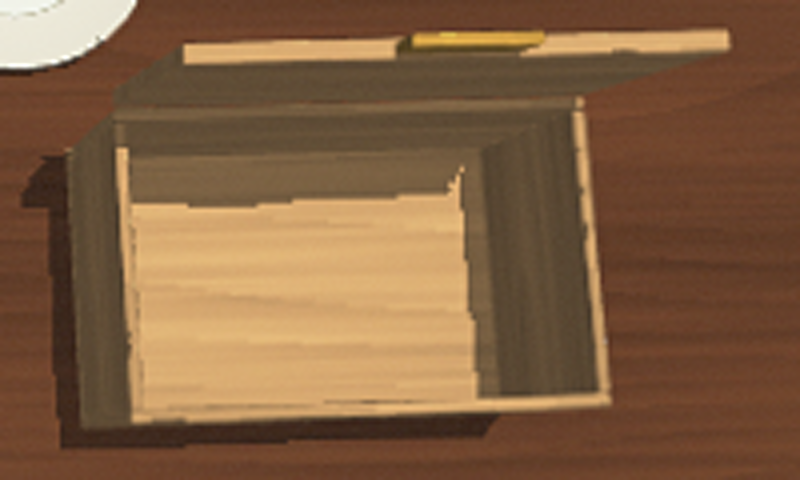

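View pics/cs.png

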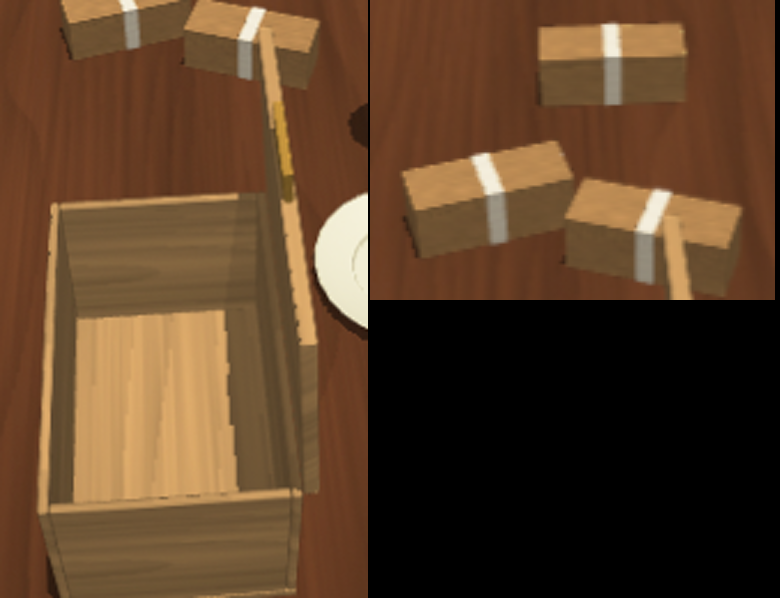

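The top crop shows the chest rim corners at about (433,321), (552.7,315.7) and (545.5,239.5) in full-image pixels. The side crop shows the same corners at about (232.6,309), (227.4,443) and (340,433).

```bash
cat >> h.py <<'E'
def boxes(im,roi,vmin=150):
    h=cv2.cvtColor(im,cv2.COLOR_BGR2HSV); m=((h[...,2]>vmin)&(h[...,0]>8)&(h[...,0]<30)|((h[...,1]<60)&(h[...,2]>170))).astype(np.uint8)
    k=np.zeros_like(m);x0,y0,x1,y1=roi;k[y0:y1,x0:x1]=1;m=cv2.morphologyEx(m*k,cv2.MORPH_OPEN,np.ones((3,3)))
    cs=[c for c in cv2.findContours(m,cv2.RETR_EXTERNAL,cv2.CHAIN_APPROX_NONE)[0] if cv2.contourArea(c)>300]
    return [(c,cv2.minAreaRect(c)) for c in cs]
def fit(c,cal,z):
    P=plane(cal,c[:,0,:].astype(float),z)[:,:2].astype(np.float32)
    (x,y),(w,h),a=cv2.minAreaRect(P)
    if w<h: a+=90;w,h=h,w
    return [x,y,w,h,(a+90)%180-90]
E
python3 - <<'E'
from h import *
t=cv2.imread("pics/top0.png");s=cv2.imread("pics/side0.png")
ct,cs=viewer.get_calibration("top"),viewer.get_calibration("side")
T=np.array([[132,424],[611,403],[582,98]])/4+[400,215]; S=np.array([[52,205],[40,513],[300,490]])/2.3+[210,220]
print("rim",tri(ct,T,cs,S).round(1).tolist())
print("rim z150 top",plane(ct,T,150).round(1).tolist(), plane(cs,S,150).round(1).tolist())
# band centers on top face: white mask centroid
def bands(im,roi):
    h=cv2.cvtColor(im,cv2.COLOR_BGR2HSV);m=((h[...,1]<70)&(h[...,2]>190)).astype(np.uint8);x0,y0,x1,y1=roi
    n,_,st,ce=cv2.connectedComponentsWithStats(m[y0:y1,x0:x1]);return [c+[x0,y0] for c,q in zip(ce[1:],st[1:]) if q[4]>15]
bt=bands(t,(150,215,310,340));bs=bands(s,(230,160,355,260));print(bt,bs)
for p in bt:
    best=min((tri(ct,p,cs,q)[0] for q in bs),key=lambda v:v[3]);print("band",best.round(1))
for n,im,c,roi in(("top",t,ct,(150,215,310,340)),("side",s,cs,(230,160,355,260))):
    for k,rc in boxes(im,roi): print(n,np.round(rc[0]),np.round(fit(k,c,52),1))
# bystanders
print("mill,tumbler,plate",plane(ct,[(285,183),(331,197),(403,198)],10).round(0).tolist())
E
```

```text
rim [[435.9, -178.3, 145.8, 4.5], [440.9, -432.0, 147.5, 3.0], [602.1, -427.8, 150.9, 2.6]]
rim z150 top [[433.6, -177.9, 150.0], [439.4, -431.1, 150.0], [601.0, -428.2, 150.0]] [[438.8, -181.7, 150.0], [442.8, -433.0, 150.0], [603.5, -427.1, 150.0]]
[array([284.03521127, 245.42253521]), array([180.96376812, 255.73913043]), array([259.38356164, 302.67808219])] [array([305.10169492, 173.11864407]), array([263.76190476, 217.75      ]), array([319.13636364, 230.18181818])]
band [581.9 122.4 222.1   1.5]
band [590.3 377.5  49.3   2.4]
band [481.5 193.6  49.1   2.7]
top [260. 303.] [479.7 192.3 129.5  53.7  14.9]
top [182. 256.] [ 5.876e+02  3.754e+02  1.284e+02  5.430e+01 -3.000e-01]
top [284. 246.] [610.  138.4 128.6  54.2 -19.4]
side [319. 232.] [601.  108.3 129.9 115.7 -22.4]
side [264. 218.] [482.9 191.4 127.8  54.3  14.1]
side [305. 179.] [589.3 347.8 128.6 101.7  -3.4]
mill,tumbler,plate [[771.0, 140.0, 10.0], [735.0, 28.0, 10.0], [730.0, -146.0, 10.0]]
```

```bash
cat >> h.py <<'E'
def plan(targets,off=None):
    """targets (x,y,z,yaw deg), tool down -> rows (fractions) relative to present pose"""
    s=sense();p=s["tool_pos"];R0=Ro.from_euler("xyz",s["tcp_rot"],degrees=True)
    for x,y,z,yaw in targets:
        d=R0.inv().apply(np.array([x,y,z])-p)/400
        v=(R0.inv()*Ro.from_euler("xyz",[180,0,yaw],degrees=True)).as_rotvec()/(2*np.pi)
        print((x,y,z,yaw),"->",[float(q) for q in np.r_[d,v].round(4)])
def st():
    s=sense();print("t",round(s["time"],2),"p",s["tool_pos"].round(1),s["tcp_rot"].round(1),"F",s["ft_force"].round(1),"M",s["wrist_torque"].round(2),"gap",round(s["finger_gap"],1),"grip",round(s["grip_force"],1),"q",s["joint_pos"].round(0))
E
python3 - <<'E'
from h import *
plan([(420,-200,230,14.5)])
E
```

```text
(420, -200, 230, 14.5) -> [0.8426, -0.6975, 0.0023, -0.0002, -0.0, 0.01]
```

carry_out --increments '[0.43,-0.35,0,0,0,0.005,1,0.8426,-0.6975,0,0,0,0.01,1,0.8426,-0.6975,0,0,0,0.01,1,0.8426,-0.6975,0,0,0,0.01,1,0.8426,-0.6975,0,0,0,0.01,1,0.8426,-0.6975,0,0,0,0.01,1,0.8426,-0.6975,0,0,0,0.01,1,0.8426,-0.6975,0,0,0,0.01,1,0.8426,-0.6975,0,0,0,0.01,1,0.8426,-0.6975,0,0,0,0.01,1]' --force 20

```text
time: 1.4
tool_pos: [419.4, -201.6, 231.2]
tcp_rot: [180.0, 0.0, 14.4]
ft_force: [1.3, 0.4, 0.1]
finger_gap: 85.1
grip_force: 0.0
```

```bash
cat >> h.py <<'E'
def look(f=None,roi=(100,215,400,400)):
    t,c=snap("top",f)
    for k,rc in boxes(t,roi): print(np.round(rc[0]),np.round(fit(k,c,52),1))
E
python3 - <<'E'
from h import *
st(); look()
a=np.deg2rad(14.5);x,y=481-45*np.cos(a),192.5-45*np.sin(a)
plan([(x,y,140,14.5),(x,y,12,14.5)])
E
```

```text
t 1.4 p [ 419.4 -201.6  231.2] [180.    0.   14.4] F [1.3 0.4 0.1] M [-0.01 -0.   -0.01] gap 85.1 grip 0.0 q [-32. -14. 106.  -0.  88.  44.]
[260. 303.] [479.7 192.3 129.5  53.7  14.9]
[181. 256.] [587.5 376.5 130.3  51.7   2. ]
[284. 246.] [610.  138.4 128.6  54.2 -19.4]
(np.float64(437.43335618298516), np.float64(181.23289981755013), 140, 14.5) -> [0.2812, -0.9163, 0.2278, -0.0, 0.0001, -0.0004]
(np.float64(437.43335618298516), np.float64(181.23289981755013), 12, 14.5) -> [0.2813, -0.9163, 0.5478, -0.0, 0.0001, -0.0004]
```

carry_out --increments '[0.281,-0.916,0.228,0,0,0,1,0.281,-0.916,0.228,0,0,0,1,0.281,-0.916,0.228,0,0,0,1,0.281,-0.916,0.228,0,0,0,1,0.281,-0.916,0.228,0,0,0,1,0.281,-0.916,0.228,0,0,0,1,0.281,-0.916,0.228,0,0,0,1,0.281,-0.916,0.35,0,0,0,1,0.281,-0.916,0.45,0,0,0,1,0.281,-0.916,0.548,0,0,0,1]'

```text
time: 2.7
tool_pos: [437.6, 181.2, 10.8]
tcp_rot: [180.0, -0.0, 14.4]
ft_force: [-0.2, -0.0, 0.7]
finger_gap: 85.2
grip_force: 0.0
```

carry_out --increments '[0,0,0,0,0,0,1,0,0,0,0,0,0,-1,0,0,0,0,0,0,-1,0,0,0,0,0,0,-1,0,0,0,0,0,0,-1,0,0,0,0,0,0,-1,0,0,0,0,0,0,-1,0,0,0,0,0,0,-1,0,0,0,0,0,0,-1,0,0,0,0,0,0,-1]' --force 20

```text
time: 3.95
tool_pos: [439.4, 182.4, 14.5]
tcp_rot: [180.0, -0.2, 14.5]
ft_force: [0.7, -4.5, 8.0]
finger_gap: 52.4
grip_force: 22.9
```

Run:
```python
from h import *
st()
```

```text
t 3.95 p [439.4 182.4  14.5] [180.   -0.2  14.5] F [ 0.7 -4.5  8. ] M [-0.69  0.01 -0.1 ] gap 52.4 grip 22.9 q [ 16.   1. 116.  -0.  63.  92.]
```

carry_out --increments '[0,0,-0.05,0,0,0,-1,0,0,-0.1,0,0,0,-1,0,0,-0.15,0,0,0,-1,0,0,-0.2,0,0,0,-1,0,0,-0.25,0,0,0,-1,0,0,-0.3,0,0,0,-1,0,0,-0.35,0,0,0,-1,0,0,-0.4,0,0,0,-1,0,0,-0.45,0,0,0,-1,0,0,-0.45,0,0,0,-1]'

```text
time: 5.2
tool_pos: [438.1, 182.8, 194.0]
tcp_rot: [-180.0, -0.2, 14.5]
ft_force: [-0.3, -0.1, -6.4]
finger_gap: 51.8
grip_force: 24.5
```

Run:
```python
from h import *
st(); a,_=snap("side");b,_=snap("wrist"); b=cv2.resize(b,None,fx=.6,fy=.6)
a=cv2.resize(a[100:270,180:420],None,fx=1.66,fy=1.66)
W=np.zeros((290,790,3),np.uint8);W[:282,:398]=a[:282,:398];W[:288,400:784]=b;cv2.imwrite("pics/l1.png",W)
```

```text
t 5.2 p [438.1 182.8 194. ] [-180.    -0.2   14.5] F [-0.3 -0.1 -6.4] M [-0.02  0.09 -0.01] gap 51.8 grip 24.5 q [ 16. -11. 108.   0.  84.  92.]
```

View pics/l1.png

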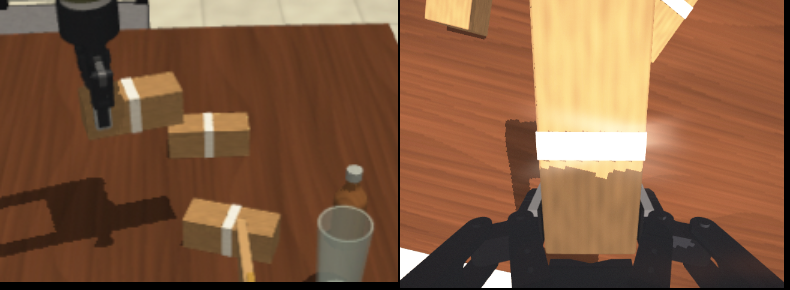

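The box lies level in the fingers and the moment is small, so the gripped near end is the heavy one. I'll lay it down in free space at yaw 90 and regrip the far end.

Run:
```python
from h import *
plan([(400,40,80,90),(400,40,17,90)])
```

```text
(400, 40, 80, 90) -> [-0.1781, 0.3216, 0.2788, -0.0001, 0.0, -0.2097]
(400, 40, 17, 90) -> [-0.178, 0.3216, 0.4363, -0.0001, 0.0, -0.2097]
```

carry_out --increments '[-0.178,0.3216,0.2,0,0,-0.2097,-1,-0.178,0.3216,0.2,0,0,-0.2097,-1,-0.178,0.3216,0.2,0,0,-0.2097,-1,-0.178,0.3216,0.2,0,0,-0.2097,-1,-0.178,0.3216,0.2,0,0,-0.2097,-1,-0.178,0.3216,0.2,0,0,-0.2097,-1,-0.178,0.3216,0.25,0,0,-0.2097,-1,-0.178,0.3216,0.35,0,0,-0.2097,-1,-0.178,0.3216,0.4,0,0,-0.2097,-1,-0.178,0.3216,0.4363,0,0,-0.2097,-1]'

```text
time: 6.55
tool_pos: [398.8, 40.1, 15.4]
tcp_rot: [-179.8, -0.0, 90.0]
ft_force: [0.2, -2.4, -2.4]
finger_gap: 51.6
grip_force: 24.8
```

carry_out --increments '[0,0,0,0,0,0,-1,0,0,0,0,0,0,-1,0,0,0,0,0,0,1,0,0,0,0,0,0,1,0,0,0,0,0,0,1,0,0,0,0,0,0,1,0,0,0,0,0,0,1,0.1,0,0.002,0,0,0,1,0.18,0,0.006,0,0,0,1,0.2325,0,0.006,0,0,0,1]'

```text
time: 7.8
tool_pos: [400.3, 134.3, 15.1]
tcp_rot: [-180.0, -0.0, 90.0]
ft_force: [-0.8, -0.8, -0.7]
finger_gap: 85.6
grip_force: 0.0
```

Run:
```python
from h import *
st(); a,_=snap("side");b,_=snap("wrist"); b=cv2.resize(b,None,fx=.6,fy=.6)
a=cv2.resize(a[100:270,180:420],None,fx=1.66,fy=1.66)
W=np.zeros((290,790,3),np.uint8);W[:282,:398]=a[:282,:398];W[:288,400:784]=b;cv2.imwrite("pics/l2.png",W)
```

```text
t 7.8 p [400.3 134.3  15.1] [-180.   -0.   90.] F [-0.8 -0.8 -0.7] M [ 0.06 -0.01  0.04] gap 85.6 grip 0.0 q [ 12.  -7. 124.   0.  63.  12.]
```

View pics/l2.png

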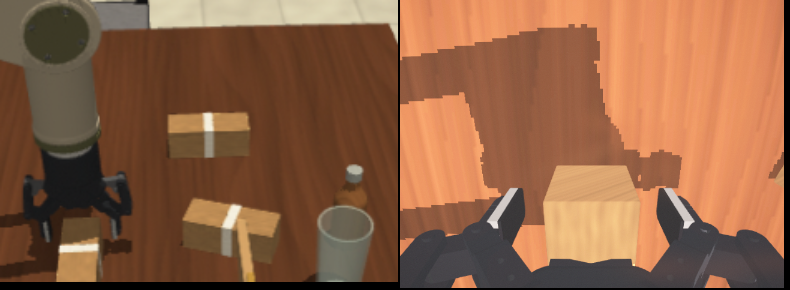

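The box lies between the open fingers, with its light end under the pads. Close and lift.

carry_out --increments '[0,0,0,0,0,0,-1,0,0,0,0,0,0,-1,0,0,0,0,0,0,-1,0,0,0,0,0,0,-1,0,0,0,0,0,0,-1,0,0,0,0,0,0,-1,0,0,0,0,0,0,-1,0,0,0,0,0,0,-1,0,0,-0.05,0,0,0,-1,0,0,-0.1,0,0,0,-1]' --force 20

```text
time: 9.15
tool_pos: [399.2, 133.4, 54.5]
tcp_rot: [-179.8, -0.0, 90.0]
ft_force: [0.3, -0.5, -4.6]
finger_gap: 51.9
grip_force: 21.9
```

carry_out --increments '[0,0,-0.05,0,0,0,-1,0,0,-0.1,0,0,0,-1,0,0,-0.15,0,0,0,-1,0,0,-0.2,0,0,0,-1,0,0,-0.25,0,0,0,-1,0,0,-0.3,0,0,0,-1,0,0,-0.35,0,0,0,-1,0,0,-0.4,0,0,0,-1,0,0,-0.45,0,0,0,-1,0,0,-0.5,0,0,0,-1]'

```text
time: 10.4
tool_pos: [399.7, 133.5, 254.8]
tcp_rot: [-179.9, -0.0, 90.0]
ft_force: [0.8, -0.1, -6.1]
finger_gap: 51.9
grip_force: 22.2
```

Run:
```python
from h import *
st(); a,_=snap("side");b,_=snap("wrist"); b=cv2.resize(b,None,fx=.6,fy=.6)
a=cv2.resize(a[60:230,130:370],None,fx=1.66,fy=1.66)
W=np.zeros((290,790,3),np.uint8);W[:282,:398]=a[:282,:398];W[:288,400:784]=b;cv2.imwrite("pics/l3.png",W)
plan([(450,-150,290,91.2),(520,-380,290,91.2)])
```

```text
t 10.4 p [399.7 133.5 254.8] [-179.9   -0.    90. ] F [ 0.8 -0.1 -6.1] M [ 0.14 -0.07  0.05] gap 51.9 grip 22.2 q [ 11. -22. 110.   0.  92.  11.]
(450, -150, 290, 91.2) -> [-0.709, 0.1217, -0.0825, 0.0005, -0.0002, -0.0033]
(520, -380, 290, 91.2) -> [-1.284, 0.2966, -0.0827, 0.0005, -0.0002, -0.0033]
```

View pics/l3.png

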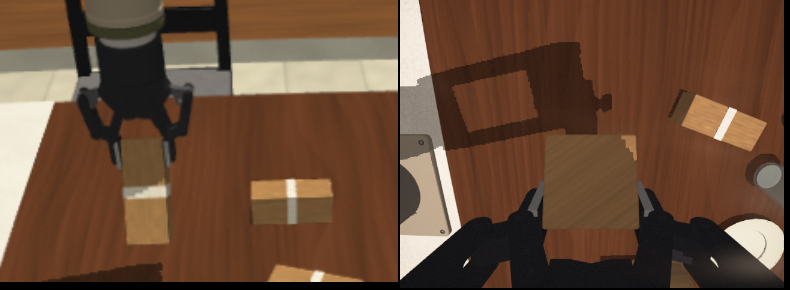

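The box hangs nearly upright. The moment puts its centre of mass about 22 mm towards -y, a lean of roughly 16°. Carry it to the chest's -y slot.

carry_out --increments '[-0.05,0.01,-0.085,0,0,-0.0033,-1,-0.14,0.02,-0.085,0,0,-0.0033,-1,-0.24,0.04,-0.085,0,0,-0.0033,-1,-0.34,0.06,-0.085,0,0,-0.0033,-1,-0.44,0.08,-0.085,0,0,-0.0033,-1,-0.54,0.1,-0.085,0,0,-0.0033,-1,-0.63,0.11,-0.085,0,0,-0.0033,-1,-0.709,0.122,-0.085,0,0,-0.0033,-1,-0.709,0.122,-0.085,0,0,-0.0033,-1,-0.709,0.122,-0.085,0,0,-0.0033,-1]' --force 35

```text
time: 11.75
tool_pos: [448.9, -150.0, 288.1]
tcp_rot: [-179.9, -0.1, 91.2]
ft_force: [-1.1, 1.4, -5.9]
finger_gap: 51.5
grip_force: 42.9
```

Run:
```python
from h import *
st(); plan([(520,-355,290,91.2),(520,-355,105,91.2)])
t,ct=snap("top","t2");s,cs=snap("side","s2")
a=cv2.resize(s[200:480,180:400],None,fx=1.8,fy=1.8);b=cv2.resize(t[200:350,390:600],None,fx=1.8,fy=1.8)
W=np.zeros((504,790,3),np.uint8);W[:504,:396]=a;W[:270,400:778]=b;cv2.imwrite("pics/c2.png",W)
```

```text
t 11.75 p [ 448.9 -150.   288.1] [-1.799e+02 -1.000e-01  9.120e+01] F [-1.1  1.4 -5.9] M [ 0.19 -0.01 -0.03] gap 51.5 grip 42.9 q [-25. -13.  99.   0.  94. -26.]
(520, -355, 290, 91.2) -> [-0.5161, 0.1675, -0.0058, -0.0002, -0.0002, -0.0001]
(520, -355, 105, 91.2) -> [-0.5167, 0.1682, 0.4567, -0.0002, -0.0002, -0.0001]
```

View pics/c2.png

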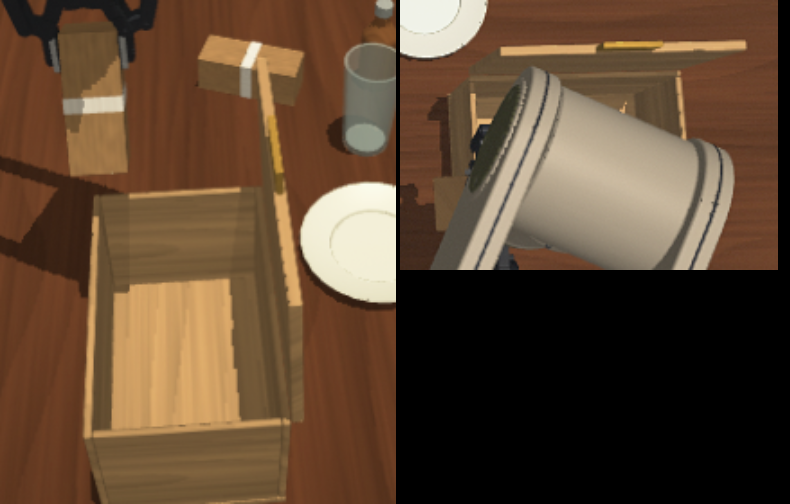

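The box hangs leaning slightly, and the chest is clear with its lid near upright. Go over the slot and down.

carry_out --increments '[-0.1,0.03,-0.005,0,0,0,-1,-0.2,0.065,-0.005,0,0,0,-1,-0.3,0.1,-0.005,0,0,0,-1,-0.42,0.14,-0.005,0,0,0,-1,-0.516,0.168,-0.005,0,0,0,-1,-0.516,0.168,-0.005,0,0,0,-1,-0.516,0.168,0.07,0,0,0,-1,-0.516,0.168,0.14,0,0,0,-1,-0.516,0.168,0.21,0,0,0,-1,-0.516,0.168,0.26,0,0,0,-1]'

```text
time: 13.1
tool_pos: [520.5, -353.7, 183.6]
tcp_rot: [-179.9, -0.1, 91.3]
ft_force: [0.1, -0.5, -6.6]
finger_gap: 51.4
grip_force: 42.5
```

carry_out --increments '[0,0,0.05,0,0,0,-1,0,0,0.1,0,0,0,-1,0,0,0.14,0,0,0,-1,0,0,0.17,0,0,0,-1,0,0,0.185,0,0,0,-1,0,0,0.19,0,0,0,-1,0,0,0.195,0,0,0,-1,0,0,0.195,0,0,0,-1,0,0,0.195,0,0,0,-1,0,0,0.195,0,0,0,-1]'

```text
time: 14.35
tool_pos: [520.8, -355.6, 107.5]
tcp_rot: [180.0, 0.0, 91.2]
ft_force: [-0.7, -1.2, -5.6]
finger_gap: 51.3
grip_force: 42.6
```

Run:
```python
from h import *
st()
```

```text
t 14.35 p [ 520.8 -355.6  107.5] [180.    0.   91.2] F [-0.7 -1.2 -5.6] M [ 0.04 -0.06  0.02] gap 51.3 grip 42.6 q [-39.  17.  88.   0.  75. -40.]
```

carry_out --increments '[0,0,0.005,0,0,0,-1,0,0,0.005,0,0,0,-1,0,0,0.005,0,0,0,0.3,0,0,0.005,0,0,0,0.4,0,0,0.005,0,0,0,0.6,0,0,0.005,0,0,0,0.8,0,0,0.005,0,0,0,0.9,0,0,0.005,0,0,0,0.9,0,0,0.005,0,0,0,0.9,0,0,0.005,0,0,0,0.9]'

```text
time: 15.6
tool_pos: [520.6, -355.6, 105.1]
tcp_rot: [-180.0, -0.0, 91.2]
ft_force: [-0.3, -1.1, 0.1]
finger_gap: 81.0
grip_force: 0.0
```

carry_out --increments '[0,0,-0.05,0,0,0,0.9,0,0,-0.15,0,0,0,0.9,0,0,-0.3,0,0,0,0.9,0,0,-0.46,0,0,0,0.9,0.1,-0.02,-0.46,0,0,0,1,0.25,-0.05,-0.46,0,0,0,1,0.4,-0.1,-0.46,0,0,0,1,0.53,-0.17,-0.46,0,0,0,1,0.65,-0.2,-0.46,0,0,0,1,0.65,-0.2,-0.46,0,0,0,1]'

```text
time: 16.85
tool_pos: [435.0, -94.8, 291.4]
tcp_rot: [179.8, 0.0, 91.4]
ft_force: [0.7, -1.0, -0.0]
finger_gap: 85.2
grip_force: 0.0
```

Run:
```python
from h import *
st(); look("t3")
s,cs=snap("side","s3");w,cw=snap("wrist")
a=cv2.resize(s[200:480,180:400],None,fx=1.8,fy=1.8);b=cv2.resize(cv2.imread("pics/t3.png")[200:350,390:600],None,fx=1.8,fy=1.8)
W=np.zeros((560,790,3),np.uint8);W[:504,:396]=a;W[:270,400:778]=b;W[272:560,400:784]=cv2.resize(w,None,fx=.6,fy=.6);cv2.imwrite("pics/c3.png",W)
```

```text
t 16.85 p [435.  -94.8 291.4] [179.8   0.   91.4] F [ 0.7 -1.  -0. ] M [ 0.03 -0.04  0.02] gap 85.2 grip 0.0 q [-19. -18. 103.   0.  95. -20.]
[390. 366.] [338.3 -97.4 157.4  17.7 -19.7]
[384. 350.] [374.  -86.8 233.1  17.5 -19.7]
[181. 256.] [587.6 376.5 130.2  51.7   2. ]
[284. 246.] [610.  138.4 128.6  54.2 -19.4]
```

View pics/c3.png

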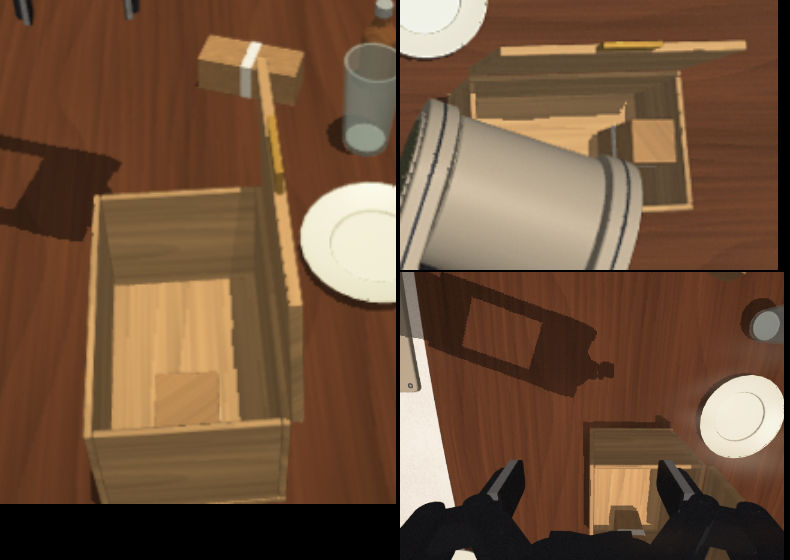

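Box 1 stands upright at the chest's -y end. Next is the box at (610,138).

Run:
```python
from h import *
ct=viewer.get_calibration("top");print(plane(ct,[(531,277.8)],137))
plan([(567.6,153.3,130,160.6),(567.6,153.3,13,160.6)])
```

```text
[[ 520.78936778 -395.13707493  137.        ]]
(567.6, 153.3, 130, 160.6) -> [0.6211, 0.3419, 0.4008, 0.0001, 0.0003, -0.1928]
(567.6, 153.3, 13, 160.6) -> [0.6214, 0.3414, 0.6933, 0.0001, 0.0003, -0.1928]
```

carry_out --increments '[0.6211,0.3419,0.3,0,0,-0.1928,1,0.6211,0.3419,0.3,0,0,-0.1928,1,0.6211,0.3419,0.3,0,0,-0.1928,1,0.6211,0.3419,0.4,0,0,-0.1928,1,0.6211,0.3419,0.4,0,0,-0.1928,1,0.6211,0.3419,0.4,0,0,-0.1928,1,0.6211,0.3419,0.4,0,0,-0.1928,1,0.6214,0.3414,0.5,0,0,-0.1928,1,0.6214,0.3414,0.6,0,0,-0.1928,1,0.6214,0.3414,0.6933,0,0,-0.1928,1]'

```text
time: 18.25
tool_pos: [567.5, 152.6, 10.2]
tcp_rot: [-180.0, -0.0, 160.5]
ft_force: [0.0, 0.8, -0.6]
finger_gap: 85.5
grip_force: 0.0
```

carry_out --increments '[0,0,0,0,0,0,1,0,0,0,0,0,0,-1,0,0,0,0,0,0,-1,0,0,0,0,0,0,-1,0,0,0,0,0,0,-1,0,0,0,0,0,0,-1,0,0,0,0,0,0,-1,0,0,0,0,0,0,-1,0,0,-0.04,0,0,0,-1,0,0,-0.08,0,0,0,-1]' --force 20

```text
time: 19.5
tool_pos: [566.0, 154.2, 44.4]
tcp_rot: [-180.0, -0.1, 160.6]
ft_force: [0.4, -0.1, -6.6]
finger_gap: 52.2
grip_force: 23.7
```

carry_out --increments '[0,0,-0.05,0,0,0,-1,0,0,-0.1,0,0,0,-1,0,0,-0.15,0,0,0,-1,0,0,-0.2,0,0,0,-1,0,0,-0.25,0,0,0,-1,0,0,-0.3,0,0,0,-1,0,0,-0.35,0,0,0,-1,0,0,-0.35,0,0,0,-1,0,0,-0.35,0,0,0,-1,0,0,-0.35,0,0,0,-1]'

```text
time: 20.75
tool_pos: [565.9, 153.9, 182.4]
tcp_rot: [-179.9, -0.1, 160.6]
ft_force: [-0.3, -0.0, -7.7]
finger_gap: 52.0
grip_force: 23.8
```

```bash
cat >> h.py <<'E'
def lean():
    s=sense();F=s["ft_force"];M=s["wrist_torque"];c=np.array([M[1],-M[0]])/(-F[2])*-1000
    # M = r x F, F=(0,0,Fz): Mx=y Fz, My=-x Fz
    x,y=-M[1]/F[2]*1e3,M[0]/F[2]*1e3;a=np.deg2rad(s["tcp_rot"][2])
    print("com offset world",round(x),round(y),"tool x,y",round(x*np.cos(a)+y*np.sin(a)),round(x*np.sin(a)-y*np.cos(a)))
E
python3 - <<'E'
from h import *
st();lean();s,cs=snap("side","s4");t,_=snap("top","t4");w,cw=snap("wrist","w4")
E
```

```text
t 20.75 p [565.9 153.9 182.4] [-1.799e+02 -1.000e-01  1.606e+02] F [-0.3 -0.  -7.7] M [ 0.07  0.07 -0.01] gap 52.0 grip 23.8 q [ 10.   7.  91.  -0.  82. -60.]
com offset world 9 -10 tool x,y -12 -6
```

Run:
```python
import cv2,numpy as np
s=cv2.imread("pics/s4.png");w=cv2.imread("pics/w4.png")
W=np.zeros((290,790,3),np.uint8);W[:282,:398]=cv2.resize(s[60:230,230:470],None,fx=1.66,fy=1.66)[:282,:398];W[:288,400:784]=cv2.resize(w,None,fx=.6,fy=.6);cv2.imwrite("pics/l4.png",W)
from h import *
plan([(400,130,80,90),(400,130,15,90)])
```

```text
(400, 130, 80, 90) -> [0.3718, -0.1945, 0.2579, -0.0002, -0.0001, 0.1961]
(400, 130, 15, 90) -> [0.3716, -0.1944, 0.4204, -0.0002, -0.0001, 0.1961]
```

View pics/l4.png

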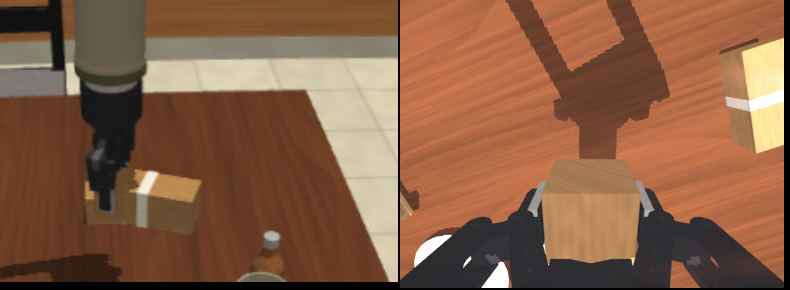

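The box is level, so its near end is the heavy one. Lay it down at yaw 90 and regrip towards -y.

carry_out --increments '[0.3716,-0.1944,0.2,0,0,0.1961,-1,0.3716,-0.1944,0.2,0,0,0.1961,-1,0.3716,-0.1944,0.2,0,0,0.1961,-1,0.3716,-0.1944,0.2,0,0,0.1961,-1,0.3716,-0.1944,0.2,0,0,0.1961,-1,0.3716,-0.1944,0.2,0,0,0.1961,-1,0.3716,-0.1944,0.26,0,0,0.1961,-1,0.3716,-0.1944,0.34,0,0,0.1961,-1,0.3716,-0.1944,0.4,0,0,0.1961,-1,0.3716,-0.1944,0.425,0,0,0.1961,-1]'

```text
time: 22.15
tool_pos: [399.0, 129.8, 13.1]
tcp_rot: [-179.8, 0.0, 90.0]
ft_force: [-27.3, -3.0, 45.7]
finger_gap: 51.7
grip_force: 32.6
```

carry_out --increments '[0,0,0,0,0,0,-1,0,0,0,0,0,0,-1,0,0,0,0,0,0,1,0,0,0,0,0,0,1,0,0,0,0,0,0,1,0,0,0,0,0,0,1,0,0,0,0,0,0,1,-0.1,0,0,0,0,0,1,-0.18,0,0,0,0,0,1,-0.228,0,0,0,0,0,1]'

```text
time: 23.4
tool_pos: [400.6, 37.7, 13.9]
tcp_rot: [180.0, 0.0, 89.9]
ft_force: [-0.2, 0.1, -0.4]
finger_gap: 85.3
grip_force: 0.0
```

Run:
```python
from h import *
st();snap("wrist","w5")
```

```text
t 23.4 p [400.6  37.7  13.9] [180.    0.   89.9] F [-0.2  0.1 -0.4] M [0.01 0.03 0.03] gap 85.3 grip 0.0 q [ -2. -11. 127.  -0.  63.  -2.]
```

carry_out --increments '[0,0,0,0,0,0,-1,0,0,0,0,0,0,-1,0,0,0,0,0,0,-1,0,0,0,0,0,0,-1,0,0,0,0,0,0,-1,0,0,0,0,0,0,-1,0,0,0,0,0,0,-1,0,0,0,0,0,0,-1,0,0,-0.05,0,0,0,-1,0,0,-0.1,0,0,0,-1]' --force 20

```text
time: 24.7
tool_pos: [398.9, 38.7, 52.9]
tcp_rot: [-179.8, 0.0, 90.0]
ft_force: [-0.2, 1.1, -5.2]
finger_gap: 51.5
grip_force: 22.0
```

carry_out --increments '[0,0,-0.05,0,0,0,-1,0,0,-0.1,0,0,0,-1,0,0,-0.15,0,0,0,-1,0,0,-0.2,0,0,0,-1,0,0,-0.25,0,0,0,-1,0,0,-0.3,0,0,0,-1,0,0,-0.35,0,0,0,-1,0,0,-0.4,0,0,0,-1,0,0,-0.45,0,0,0,-1,0,0,-0.5,0,0,0,-1]'

```text
time: 25.95
tool_pos: [399.6, 38.6, 253.0]
tcp_rot: [-179.8, 0.0, 90.0]
ft_force: [0.5, -0.8, -7.5]
finger_gap: 51.5
grip_force: 22.6
```

Run:
```python
from h import *
st();lean();s,cs=snap("side","s6");look("t6");w,_=snap("wrist","w6")
W=np.zeros((290,790,3),np.uint8);W[:282,:398]=cv2.resize(s[80:250,130:370],None,fx=1.66,fy=1.66)[:282,:398];W[:288,400:784]=cv2.resize(w,None,fx=.6,fy=.6);cv2.imwrite("pics/l6.png",W)
plan([(520,-310,290,91.2)])
```

```text
t 25.95 p [399.6  38.6 253. ] [-179.8    0.    90. ] F [ 0.5 -0.8 -7.5] M [-0.13  0.    0.01] gap 51.5 grip 22.6 q [ -2. -25. 112.  -0.  93.  -2.]
com offset world 0 18 tool x,y 18 0
[325. 348.] [378.6  45.7 182.7 147.8  88.4]
[382. 356.] [360.1 -81.8 188.4  15.7  -1.4]
[372. 356.] [360.4 -59.6 188.4  15.5  -1.2]
[277. 355.] [364.5 152.6 193.6  17.1  -1.8]
[267. 354.] [365.8 174.7 196.   18.9  -2.2]
[181. 256.] [ 5.876e+02  3.764e+02  1.284e+02  5.220e+01 -3.000e-01]
(520, -310, 290, 91.2) -> [-0.8719, 0.2979, -0.0888, 0.0002, 0.0, -0.0034]
```

View pics/l6.png

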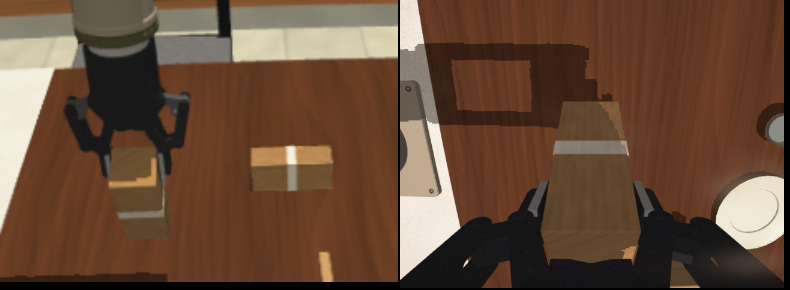

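The box hangs with its bottom leaning towards +y by about 13°. Place it at the chest's +y end.

Run:
```python
from h import *
plan([(518,-245,290,91.2),(518,-245,190,91.2)])
```

```text
(518, -245, 290, 91.2) -> [-0.7094, 0.2928, -0.0888, 0.0002, 0.0, -0.0034]
(518, -245, 190, 91.2) -> [-0.7093, 0.2925, 0.1612, 0.0002, 0.0, -0.0034]
```

carry_out --increments '[-0.05,0.02,-0.089,0,0,-0.0034,-1,-0.14,0.06,-0.089,0,0,-0.0034,-1,-0.24,0.1,-0.089,0,0,-0.0034,-1,-0.34,0.14,-0.089,0,0,-0.0034,-1,-0.44,0.18,-0.089,0,0,-0.0034,-1,-0.54,0.22,-0.089,0,0,-0.0034,-1,-0.63,0.26,-0.089,0,0,-0.0034,-1,-0.709,0.2928,-0.089,0,0,-0.0034,-1,-0.709,0.2928,-0.089,0,0,-0.0034,-1,-0.709,0.2928,-0.03,0,0,-0.0034,-1]' --force 35

```text
time: 27.35
tool_pos: [518.3, -245.2, 266.1]
tcp_rot: [179.9, 0.0, 91.2]
ft_force: [0.0, 0.1, -7.7]
finger_gap: 51.5
grip_force: 43.6
```

Run:
```python
from h import *
st();lean();plan([(518,-245,107,91.2)])
```

```text
t 27.35 p [ 518.3 -245.2  266.1] [179.9   0.   91.2] F [ 0.   0.1 -7.7] M [-0.11 -0.   -0.07] gap 51.5 grip 43.6 q [-30.   3.  87.   0.  90. -32.]
com offset world 0 14 tool x,y 14 0
(518, -245, 107, 91.2) -> [0.0007, -0.0013, 0.3978, 0.0002, 0.0001, -0.0001]
```

carry_out --increments '[0,0,0.07,0,0,0,-1,0,0,0.14,0,0,0,-1,0,0,0.21,0,0,0,-1,0,0,0.28,0,0,0,-1,0,0,0.34,0,0,0,-1,0,0,0.37,0,0,0,-1,0,0,0.385,0,0,0,-1,0,0,0.392,0,0,0,-1,0,0,0.392,0,0,0,-1,0,0,0.392,0,0,0,-1]'

```text
time: 28.6
tool_pos: [518.3, -245.0, 110.0]
tcp_rot: [179.9, 0.0, 91.2]
ft_force: [0.0, 0.1, -7.4]
finger_gap: 51.6
grip_force: 43.3
```

Run:
```python
from h import *
st();lean()
```

```text
t 28.6 p [ 518.3 -245.   110. ] [179.9   0.   91.2] F [ 0.   0.1 -7.4] M [-0.09  0.08 -0.04] gap 51.6 grip 43.3 q [-30.   8.  97.   0.  74. -32.]
com offset world 10 12 tool x,y 12 10
```

carry_out --increments '[0,0,0.003,0,0,0,-1,0,0,0.006,0,0,0,-1,0,0,0.009,0,0,0,-1,0,0,0.012,0,0,0,-1,0,0,0.014,0,0,0,-1,0,0,0.014,0,0,0,-1,0,0,0.014,0,0,0,-1,0,0,0.014,0,0,0,-1,0,0,0.014,0,0,0,-1,0,0,0.014,0,0,0,-1]'

```text
time: 29.85
tool_pos: [517.8, -244.7, 103.5]
tcp_rot: [-180.0, -0.0, 91.2]
ft_force: [0.2, -0.3, -7.5]
finger_gap: 51.4
grip_force: 43.4
```

Run:
```python
from h import *
st();lean()
```

```text
t 29.85 p [ 517.8 -244.7  103.5] [-180.    -0.    91.2] F [ 0.2 -0.3 -7.5] M [-0.14 -0.02  0.02] gap 51.4 grip 43.4 q [-30.   9.  98.  -0.  74. -32.]
com offset world -3 18 tool x,y 18 -2
```

carry_out --increments '[0,0,0.003,0,0,0,-1,0,0,0.006,0,0,0,-1,0,0,0.009,0,0,0,-1,0,0,0.012,0,0,0,-1,0,0,0.015,0,0,0,-1,0,0,0.015,0,0,0,-1,0,0,0.015,0,0,0,-1,0,0,0.015,0,0,0,-1,0,0,0.015,0,0,0,-1,0,0,0.015,0,0,0,-1]'

```text
time: 31.1
tool_pos: [518.4, -245.7, 101.5]
tcp_rot: [179.9, 0.1, 91.2]
ft_force: [-11.1, 3.3, 22.7]
finger_gap: 51.6
grip_force: 46.9
```

Run:
```python
from h import *
st();lean()
```

```text
t 31.1 p [ 518.4 -245.7  101.5] [1.799e+02 1.000e-01 9.120e+01] F [-11.1   3.3  22.7] M [0.88 2.91 0.04] gap 51.6 grip 46.9 q [-30.   9.  98.  -0.  73. -32.]
com offset world -128 39 tool x,y 42 -128
```

Contact with the floor at a TCP height of about 102 mm. Back off slightly and release.

carry_out --increments '[0,0,-0.009,0,0,0,-1,0,0,-0.009,0,0,0,-1,0,0,-0.009,0,0,0,0.3,0,0,-0.009,0,0,0,0.4,0,0,-0.009,0,0,0,0.6,0,0,-0.009,0,0,0,0.8,0,0,-0.009,0,0,0,0.9,0,0,-0.009,0,0,0,0.9,0,0,-0.009,0,0,0,0.9,0,0,-0.009,0,0,0,0.9]'

```text
time: 32.35
tool_pos: [517.8, -244.7, 101.1]
tcp_rot: [180.0, -0.0, 91.2]
ft_force: [1.1, -0.6, -0.0]
finger_gap: 81.5
grip_force: 0.0
```

carry_out --increments '[0,0,-0.05,0,0,0,0.9,0,0,-0.15,0,0,0,0.9,0,0,-0.3,0,0,0,0.9,0,0,-0.46,0,0,0,0.9,0.1,-0.05,-0.46,0,0,0,1,0.25,-0.1,-0.46,0,0,0,1,0.4,-0.15,-0.46,0,0,0,1,0.53,-0.2,-0.46,0,0,0,1,0.68,-0.2,-0.46,0,0,0,1,0.68,-0.2,-0.46,0,0,0,1]'

```text
time: 33.6
tool_pos: [431.7, 29.3, 287.1]
tcp_rot: [179.8, -0.0, 91.6]
ft_force: [-0.3, -0.1, -0.4]
finger_gap: 85.2
grip_force: 0.0
```

Run:
```python
from h import *
st(); look("t7",(100,215,310,340));s,cs=snap("side","s7")
a=cv2.resize(s[200:480,180:400],None,fx=1.8,fy=1.8);b=cv2.resize(cv2.imread("pics/t7.png")[200:350,390:600],None,fx=1.8,fy=1.8)
W=np.zeros((504,790,3),np.uint8);W[:504,:396]=a;W[:270,400:778]=b;cv2.imwrite("pics/c7.png",W)
```

```text
t 33.6 p [431.7  29.3 287.1] [179.8  -0.   91.6] F [-0.3 -0.1 -0.4] M [ 0.01 -0.03  0.  ] gap 85.2 grip 0.0 q [ -3. -20. 105.   0.  95.  -5.]
[300. 311.] [ 4.611e+02  1.011e+02  1.253e+02  4.040e+01 -3.000e-01]
[285. 309.] [464.8 135.8 133.   17.9  -3.3]
[274. 309.] [466.2 159.  135.4  19.1  -3.4]
[181. 256.] [ 5.876e+02  3.764e+02  1.284e+02  5.220e+01 -3.000e-01]
```

View pics/c7.png

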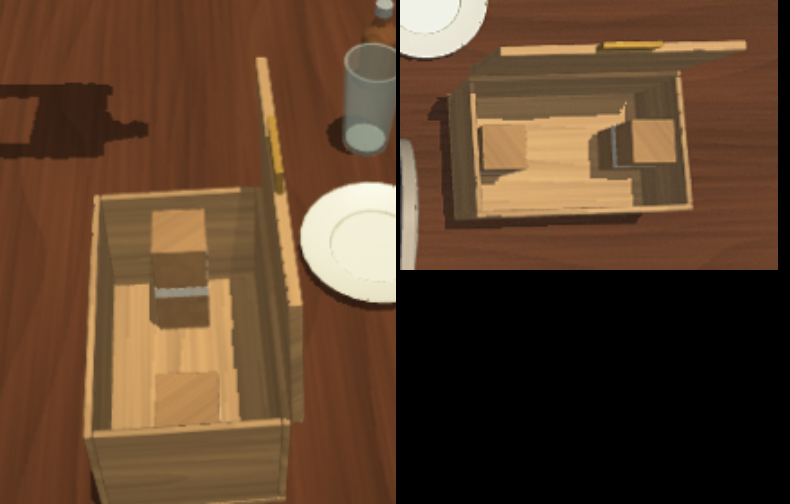

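Both boxes stand upright at the two ends of the chest, with about 123 mm free in the middle. Now box 3 at (588,376).

Run:
```python
from h import *
plan([(542.6,376.4,100,180),(542.6,376.4,14,180)])
```

```text
(542.6, 376.4, 100, 180) -> [0.8696, 0.2956, 0.4663, 0.0002, 0.0003, -0.2463]
(542.6, 376.4, 14, 180) -> [0.8697, 0.2951, 0.6813, 0.0002, 0.0003, -0.2463]
```

carry_out --increments '[0.87,0.2956,0.45,0,0,-0.2463,1,0.87,0.2956,0.45,0,0,-0.2463,1,0.87,0.2956,0.45,0,0,-0.2463,1,0.87,0.2956,0.45,0,0,-0.2463,1,0.87,0.2956,0.45,0,0,-0.2463,1,0.87,0.2956,0.45,0,0,-0.2463,1,0.87,0.2956,0.45,0,0,-0.2463,1,0.87,0.2956,0.45,0,0,-0.2463,1,0.87,0.2956,0.5,0,0,-0.2463,1,0.87,0.2956,0.58,0,0,-0.2463,1]'

```text
time: 34.95
tool_pos: [545.9, 374.8, 54.2]
tcp_rot: [179.9, 0.2, 179.8]
ft_force: [1.0, 0.4, -0.6]
finger_gap: 85.7
grip_force: 0.0
```

Run:
```python
from h import *
st();look(None,(100,215,310,340));plan([(542.6,376.4,14,180)])
```

```text
t 34.95 p [545.9 374.8  54.2] [179.9   0.2 179.8] F [ 1.   0.4 -0.6] M [ 0.03 -0.05 -0.  ] gap 85.7 grip 0.0 q [ 30.  25.  84.  -0.  71. -60.]
[182. 246.] [611.8 376.2  81.9  49.5   2. ]
[158. 277.] [542.2 431.5 323.   15.6  26. ]
[130. 286.] [520.3 495.1 320.6 114.5  25.6]
(542.6, 376.4, 14, 180) -> [-0.0005, 0.0093, 0.0846, -0.0005, -0.0007, -0.0007]
```

carry_out --increments '[0,0,0.08,0,0,0,1,0,0,0.1,0,0,0,1,0,0,0.1,0,0,0,-1,0,0,0.1,0,0,0,-1,0,0,0.1,0,0,0,-1,0,0,0.1,0,0,0,-1,0,0,0.1,0,0,0,-1,0,0,0.1,0,0,0,-1,0,0,0.1,0,0,0,-1,0,0,0.1,0,0,0,-1]' --force 20

```text
time: 36.25
tool_pos: [544.2, 376.2, 14.9]
tcp_rot: [180.0, 0.1, 179.9]
ft_force: [0.0, -2.9, 6.2]
finger_gap: 51.9
grip_force: 22.3
```

carry_out --increments '[0,0,-0.05,0,0,0,-1,0,0,-0.1,0,0,0,-1,0,0,-0.1,0,0,0,-1,0,0,-0.1,0,0,0,-1,0,0,-0.1,0,0,0,-1,0,0,-0.1,0,0,0,-1,0,0,-0.1,0,0,0,-1,0,0,-0.1,0,0,0,-1,0,0,-0.1,0,0,0,-1,0,0,-0.1,0,0,0,-1]'

```text
time: 37.5
tool_pos: [542.9, 377.3, 55.3]
tcp_rot: [179.9, 0.1, 179.9]
ft_force: [-7.6, 0.1, 9.6]
finger_gap: 51.6
grip_force: 23.6
```

Run:
```python
from h import *
st();lean()
```

```text
t 37.5 p [542.9 377.3  55.3] [1.799e+02 1.000e-01 1.799e+02] F [-7.6  0.1  9.6] M [-0.14  0.85  0.  ] gap 51.6 grip 23.6 q [ 30.  25.  84.   0.  71. -60.]
com offset world -89 -14 tool x,y 89 -15
```

carry_out --increments '[0,0,-0.03,0,0,0,-1,0,0,-0.06,0,0,0,-1,0,0,-0.1,0,0,0,-1,0,0,-0.15,0,0,0,-1,0,0,-0.2,0,0,0,-1,0,0,-0.25,0,0,0,-1,0,0,-0.3,0,0,0,-1,0,0,-0.35,0,0,0,-1,0,0,-0.4,0,0,0,-1,0,0,-0.4,0,0,0,-1]'

```text
time: 38.75
tool_pos: [544.2, 376.7, 216.1]
tcp_rot: [179.9, 0.2, 179.9]
ft_force: [0.2, 0.8, -5.8]
finger_gap: 52.1
grip_force: 22.4
```

Run:
```python
from h import *
st();lean();s,cs=snap("side","s8");w,_=snap("wrist","w8");snap("top","t8")
W=np.zeros((290,790,3),np.uint8);W[:282,:398]=cv2.resize(s[30:200,190:430],None,fx=1.66,fy=1.66)[:282,:398];W[:288,400:784]=cv2.resize(w,None,fx=.6,fy=.6);cv2.imwrite("pics/l8.png",W)
```

```text
t 38.75 p [544.2 376.7 216.1] [179.9   0.2 179.9] F [ 0.2  0.8 -5.8] M [-0.02  0.07 -0.03] gap 52.1 grip 22.4 q [ 30.  17.  76.  -0.  87. -60.]
com offset world 11 3 tool x,y -11 3
```

View pics/l8.png

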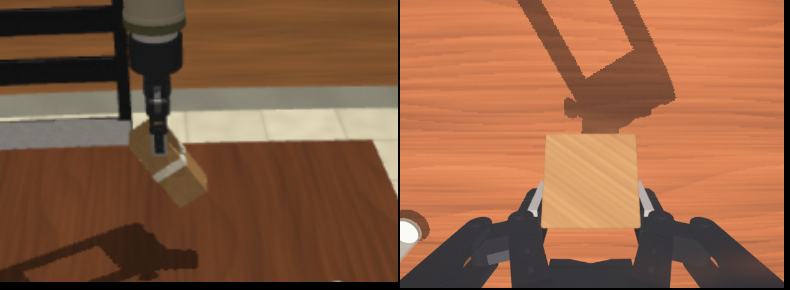

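```bash
cat >> h.py <<'E'
def avg(n=8):
    F=[];M=[]
    for _ in range(n):
        viewer.snapshot("wrist");s=sense();F.append(s["ft_force"]);M.append(s["wrist_torque"])
    print("avg F",np.mean(F,0).round(2),"M",np.mean(M,0).round(3),"sd",np.std(M,0).round(3))
E
python3 - <<'E'
from h import *
avg()
# outline of box in the side view
im=cv2.imread("pics/s8.png");h=cv2.cvtColor(im,cv2.COLOR_BGR2HSV);c=viewer.get_calibration("side")
roi=np.zeros(im.shape[:2],np.uint8);roi[100:160,262:322]=1
m=((h[...,0]>12)&(h[...,0]<24)&(h[...,1]>90)&(h[...,2]>90)|((h[...,1]<70)&(h[...,2]>120))).astype(np.uint8)*roi
cs=max(cv2.findContours(m,cv2.RETR_EXTERNAL,cv2.CHAIN_APPROX_NONE)[0],key=cv2.contourArea)
print(cv2.approxPolyDP(cs,3,True)[:,0].tolist(),cv2.minAreaRect(cs))
b=((h[...,1]<70)&(h[...,2]>150)).astype(np.uint8)*roi;print("band",np.argwhere(b)[:,::-1].mean(0))
s=sense();g=s["tool_pos"]+[0,0,18.7]
# intersect with plane y = front face of box
def py(px,y):
    o,D=ray(c,px);return (o+D*((y-o[1])/D[:,1])[:,None]).round(0).tolist()
print("grasp",g.round(),"px",proj(c,g),py(cv2.approxPolyDP(cs,3,True)[:,0].astype(float),g[1]-26),py(np.argwhere(b)[:,::-1].mean(0),g[1]-26))
E
```

```text
avg F [ 0.11 -0.31 -5.76] M [-0.008  0.2    0.   ] sd [0.033 0.019 0.015]
[[262, 103], [262, 116], [266, 116], [268, 109], [269, 121], [298, 155], [314, 145], [313, 134], [300, 117], [321, 115], [321, 100], [290, 100], [297, 118], [291, 115], [289, 124], [280, 121], [279, 100], [269, 100], [268, 109], [267, 103]] ((291.5, 127.5), (55.0, 59.0), 90.0)
band [303.08916084 109.09440559]
grasp [543. 376. 231.] px [[284.52372847 112.74389868]] [[490.0, 350.0, 272.0], [488.0, 350.0, 238.0], [498.0, 350.0, 238.0], [504.0, 350.0, 256.0], [504.0, 350.0, 224.0], [573.0, 350.0, 124.0], [614.0, 350.0, 152.0], [611.0, 350.0, 184.0], [580.0, 350.0, 232.0], [631.0, 350.0, 236.0], [630.0, 350.0, 276.0], [557.0, 350.0, 278.0], [573.0, 350.0, 230.0], [558.0, 350.0, 238.0], [553.0, 350.0, 214.0], [531.0, 350.0, 223.0], [531.0, 350.0, 279.0], [507.0, 350.0, 280.0], [504.0, 350.0, 256.0], [502.0, 350.0, 272.0]] [[588.0, 350.0, 253.0]]
```

The outline gives a lean of about 33°, and the averaged moment of 0.2 N m confirms the near end is the light one. A few up-and-down jerks should sag it further.

carry_out --increments '[0,0,-0.12,0,0,0,-1,0,0,-0.12,0,0,0,-1,0,0,0,0,0,0,-1,0,0,0,0,0,0,-1,0,0,-0.12,0,0,0,-1,0,0,-0.12,0,0,0,-1,0,0,0,0,0,0,-1,0,0,0,0,0,0,-1,0,0,-0.12,0,0,0,-1,0,0,-0.12,0,0,0,-1]' --force 20

```text
time: 40.55
tool_pos: [545.3, 377.4, 268.3]
tcp_rot: [179.7, 0.5, 179.9]
ft_force: [1.2, 1.7, -4.5]
finger_gap: 51.8
grip_force: 25.5
```

Run:
```python
from h import *
st();avg(6)
```

```text
t 40.55 p [545.3 377.4 268.3] [179.7   0.5 179.9] F [ 1.2  1.7 -4.5] M [ 0.04 -0.07  0.01] gap 51.8 grip 25.5 q [ 30.  16.  72.  -0.  92. -60.]
avg F [ 0.16 -0.23 -6.3 ] M [-0.019  0.082  0.007] sd [0.029 0.031 0.028]
```

Run:
```python
from h import *
ct=viewer.get_calibration("top");print(plane(ct,[(447.8,281),(531,277.8)],137))
plan([(470,20,290,91.2)])
```

```text
[[ 516.77289201 -215.31243419  137.        ]
 [ 520.78936778 -395.13707493  137.        ]]
(470, 20, 290, 91.2) -> [0.1787, -0.8894, -0.075, -0.0005, -0.0001, 0.2463]
```

carry_out --increments '[0.02,-0.09,-0.05,0,0,0.0246,-1,0.04,-0.18,-0.06,0,0,0.05,-1,0.06,-0.28,-0.06,0,0,0.075,-1,0.08,-0.38,-0.06,0,0,0.1,-1,0.1,-0.48,-0.06,0,0,0.125,-1,0.12,-0.58,-0.06,0,0,0.15,-1,0.14,-0.68,-0.06,0,0,0.175,-1,0.16,-0.78,-0.06,0,0,0.2,-1,0.178,-0.86,-0.06,0,0,0.225,-1,0.1787,-0.8894,-0.06,0,0,0.2463,-1]' --force 35

```text
time: 42.1
tool_pos: [469.8, 18.7, 284.3]
tcp_rot: [-179.9, 0.0, 90.8]
ft_force: [0.4, -0.6, -4.6]
finger_gap: 51.7
grip_force: 42.0
```

Run:
```python
from h import *
st();avg(6);plan([(519,-288,290,91.2),(519,-288,190,91.2)])
```

```text
t 42.1 p [469.8  18.7 284.3] [-179.9    0.    90.8] F [ 0.4 -0.6 -4.6] M [-0.02 -0.03 -0.02] gap 51.7 grip 42.0 q [ -4. -14. 100.  -0.  94.  -5.]
avg F [ 0.18  0.51 -6.02] M [ 0.24  -0.027  0.019] sd [0.168 0.017 0.026]
(519, -288, 290, 91.2) -> [-0.7753, 0.1023, -0.0135, -0.0001, -0.0001, 0.0005]
(519, -288, 190, 91.2) -> [-0.7754, 0.1024, 0.2365, -0.0001, -0.0001, 0.0005]
```

carry_out --increments '[-0.06,0.01,-0.0135,0,0,0.0005,-1,-0.15,0.02,-0.0135,0,0,0.0005,-1,-0.25,0.03,-0.0135,0,0,0.0005,-1,-0.36,0.045,-0.0135,0,0,0.0005,-1,-0.47,0.06,-0.0135,0,0,0.0005,-1,-0.57,0.075,-0.0135,0,0,0.0005,-1,-0.66,0.09,-0.0135,0,0,0.0005,-1,-0.73,0.1,-0.0135,0,0,0.0005,-1,-0.7753,0.1023,-0.0135,0,0,0.0005,-1,-0.7753,0.1023,-0.0135,0,0,0.0005,-1]'

```text
time: 43.65
tool_pos: [518.2, -289.2, 289.9]
tcp_rot: [-179.9, -0.0, 91.0]
ft_force: [0.2, 0.4, -5.8]
finger_gap: 51.5
grip_force: 42.0
```

carry_out --increments '[0,0,0,0,0,0,-1,0,0,0,0,0,0,-1,0,0,0,0,0,0,-1,0,0,0,0,0,0,-1,0,0,0,0,0,0,-1,0,0,0,0,0,0,-1,0,0,0,0,0,0,-1,0,0,0,0,0,0,-1,0,0,0,0,0,0,-1,0,0,0,0,0,0,-1]'

```text
time: 44.9
tool_pos: [518.1, -288.8, 290.5]
tcp_rot: [180.0, 0.0, 91.0]
ft_force: [-0.6, -0.6, -5.7]
finger_gap: 51.6
grip_force: 42.0
```

Run:
```python
from h import *
st();avg(6);plan([(519,-288,107,91.2)])
```

```text
t 44.9 p [ 518.1 -288.8  290.5] [180.   0.  91.] F [-0.6 -0.6 -5.7] M [ 0.11 -0.06 -0.02] gap 51.6 grip 42.0 q [-34.   5.  81.  -0.  93. -35.]
avg F [-0.14  0.12 -5.99] M [ 0.079 -0.001  0.002] sd [0.024 0.016 0.025]
(519, -288, 107, 91.2) -> [0.002, 0.0022, 0.4587, 0.0, 0.0, -0.0005]
```

carry_out --increments '[0,0,0.06,0,0,0,-1,0,0,0.13,0,0,0,-1,0,0,0.2,0,0,0,-1,0,0,0.27,0,0,0,-1,0,0,0.34,0,0,0,-1,0,0,0.39,0,0,0,-1,0,0,0.42,0,0,0,-1,0,0,0.44,0,0,0,-1,0,0,0.45,0,0,0,-1,0,0,0.45,0,0,0,-1]'

```text
time: 46.45
tool_pos: [518.3, -289.0, 110.8]
tcp_rot: [180.0, 0.0, 91.0]
ft_force: [-0.2, -0.2, -5.5]
finger_gap: 51.7
grip_force: 41.9
```

carry_out --increments '[0,0,0.002,0,0,0,-1,0,0,0.004,0,0,0,-1,0,0,0.006,0,0,0,-1,0,0,0.008,0,0,0,-1,0,0,0.01,0,0,0,-1,0,0,0.01,0,0,0,-1,0,0,0.01,0,0,0,-1,0,0,0.01,0,0,0,-1,0,0,0.01,0,0,0,-1,0,0,0.01,0,0,0,-1]'

```text
time: 47.7
tool_pos: [518.1, -288.8, 106.4]
tcp_rot: [-180.0, -0.0, 91.0]
ft_force: [-0.6, -0.8, -5.9]
finger_gap: 51.5
grip_force: 42.0
```

Run:
```python
from h import *
st();avg(4)
```

```text
t 47.7 p [ 518.1 -288.8  106.4] [-180.   -0.   91.] F [-0.6 -0.8 -5.9] M [-0.04 -0.02 -0.04] gap 51.5 grip 42.0 q [-34.  12.  94.  -0.  74. -35.]
avg F [-0.24 -0.44 -5.95] M [-0.057 -0.017 -0.028] sd [0.027 0.049 0.022]
```

carry_out --increments '[0,0,0.003,0,0,0,-1,0,0,0.006,0,0,0,-1,0,0,0.008,0,0,0,-1,0,0,0.008,0,0,0,-1,0,0,0.008,0,0,0,0.3,0,0,0.008,0,0,0,0.4,0,0,0.008,0,0,0,0.6,0,0,0.008,0,0,0,0.9,0,0,0.008,0,0,0,0.9,0,0,0.008,0,0,0,0.9]'

```text
time: 49.15
tool_pos: [518.1, -288.8, 103.2]
tcp_rot: [180.0, -0.0, 91.0]
ft_force: [-1.2, 0.2, 0.2]
finger_gap: 81.3
grip_force: 0.0
```

carry_out --increments '[0,0,-0.05,0,0,0,0.9,0,0,-0.15,0,0,0,0.9,0,0,-0.3,0,0,0,0.9,0,0,-0.46,0,0,0,0.9,0.1,-0.05,-0.46,0,0,0,1,0.25,-0.1,-0.46,0,0,0,1,0.4,-0.15,-0.46,0,0,0,1,0.53,-0.2,-0.46,0,0,0,1,0.68,-0.2,-0.46,0,0,0,1,0.68,-0.2,-0.46,0,0,0,1]'

```text
time: 50.4
tool_pos: [433.1, -14.7, 289.3]
tcp_rot: [179.8, -0.0, 91.4]
ft_force: [0.7, -0.5, 1.3]
finger_gap: 85.3
grip_force: 0.0
```

Run:
```python
from h import *
st();t,ct=snap("top","t9");s,cs=snap("side","s9")
a=cv2.resize(s[200:480,180:400],None,fx=1.8,fy=1.8);b=cv2.resize(t[215:335,400:600],None,fx=1.95,fy=1.95)
W=np.zeros((504,790,3),np.uint8);W[:504,:396]=a;W[:234,398:788]=b;cv2.imwrite("pics/c9.png",W)
```

```text
t 50.4 p [433.1 -14.7 289.3] [179.8  -0.   91.4] F [ 0.7 -0.5  1.3] M [-0.02  0.   -0.01] gap 85.3 grip 0.0 q [ -9. -20. 105.   0.  95. -10.]
```

View pics/c9.png

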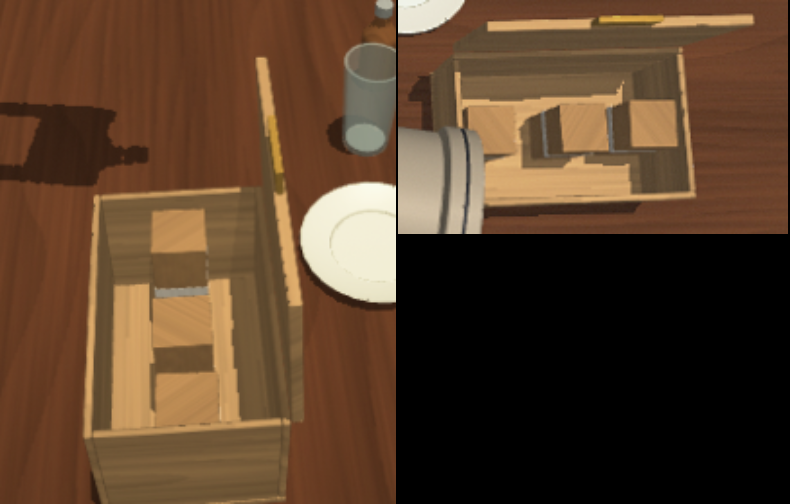

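All three boxes stand upright in the chest. Now measure the lid's free edge from the two views.

Run:
```python
from h import *
ct,cs=viewer.get_calibration("top"),viewer.get_calibration("side")
T=np.array([[183,55],[728,40],[479,41]])/4+[400,215];S=np.array([[268,32],[310,342],[285,150]])/2.3+[210,220]
print(tri(ct,T,cs,S).round(1).tolist())
```

```text
[[598.4, -176.5, 309.1, 5.3], [601.1, -429.0, 313.6, 3.4], [598.6, -305.5, 329.2, 3.5]]
```

Run:
```python
from h import *
plan([(500,-100,420,91),(650,-240,420,91)])
```

```text
(500, -100, 420, 91) -> [-0.2088, 0.1628, -0.3277, 0.0003, 0.0001, 0.0004]
(650, -240, 420, 91) -> [-0.5663, 0.5307, -0.3267, 0.0003, 0.0001, 0.0004]
```

carry_out --increments '[-0.05,0.04,-0.14,0,0,0,-1,-0.1,0.08,-0.28,0,0,0,-1,-0.2088,0.1628,-0.3277,0,0,0,-1,-0.3,0.25,-0.3277,0,0,0,-1,-0.38,0.34,-0.3277,0,0,0,-1,-0.46,0.43,-0.3277,0,0,0,-1,-0.5663,0.5307,-0.3267,0,0,0,-1,-0.5663,0.5307,-0.3267,0,0,0,-1,-0.5663,0.5307,-0.3267,0,0,0,-1,-0.5663,0.5307,-0.3267,0,0,0,-1]' --force 20

```text
time: 51.75
tool_pos: [648.9, -241.0, 420.5]
tcp_rot: [179.8, 0.1, 91.0]
ft_force: [-0.3, -0.7, 0.9]
finger_gap: 0.5
grip_force: 0.0
```

Run:
```python
from h import *
st();plan([(650,-240,272,91),(632,-240,272,91)])
# boxes' top squares: size check in top view
t=cv2.imread("pics/t9.png");c=viewer.get_calibration("top")
T=(np.array([[606,127],[653,123]])-[398,0])/1.95+[400,215];print(plane(c,T,137).round(1).tolist())
```

```text
t 51.75 p [ 648.9 -241.   420.5] [1.798e+02 1.000e-01 9.100e+01] F [-0.3 -0.7  0.9] M [0.   0.06 0.02] gap 0.5 grip 0.0 q [-25.  24.  47.   0. 110. -26.]
(650, -240, 272, 91) -> [0.0031, 0.0018, 0.3713, 0.0005, 0.0002, 0.0]
(632, -240, 272, 91) -> [0.0039, -0.0432, 0.3711, 0.0005, 0.0002, 0.0]
[[516.7, -341.7, 137.0], [520.2, -394.6, 137.0]]
```

carry_out --increments '[0,0,0.1,0,0,0,-1,0,0,0.2,0,0,0,-1,0,0,0.3,0,0,0,-1,0,0,0.3713,0,0,0,-1,0,0,0.3713,0,0,0,-1,0,-0.02,0.3713,0,0,0,-1,0,-0.035,0.3713,0,0,0,-1,0,-0.05,0.3713,0,0,0,-1,0,-0.05,0.3713,0,0,0,-1,0,-0.05,0.3713,0,0,0,-1]'

```text
time: 53.0
tool_pos: [629.7, -241.7, 271.0]
tcp_rot: [179.9, 0.1, 91.0]
ft_force: [-3.7, -0.9, 7.2]
finger_gap: 0.2
grip_force: 0.6
```

Run:
```python
from h import *
st()
```

```text
t 53.0 p [ 629.7 -241.7  271. ] [1.799e+02 1.000e-01 9.100e+01] F [-3.7 -0.9  7.2] M [ 0.03  0.54 -0.02] gap 0.2 grip 0.6 q [-25.  18.  69.  -0.  93. -26.]
```

Run:
```python
from h import *
avg(6);st()
t0=cv2.imread("pics/t9.png");t,ct=snap("top","t10");s,cs=snap("side","s10");s0=cv2.imread("pics/s9.png")
d=cv2.absdiff(s,s0).max(2)
h=cv2.cvtColor(s,cv2.COLOR_BGR2HSV);m=(h[...,0]>20)&(h[...,0]<27)&(h[...,1]>170)&(h[...,2]>140)
h0=cv2.cvtColor(s0,cv2.COLOR_BGR2HSV);m0=(h0[...,0]>20)&(h0[...,0]<27)&(h0[...,1]>170)&(h0[...,2]>140)
for k in(m0,m): p=np.argwhere(k[230:360,300:400])+[230,300]; print(len(p),p.mean(0)[::-1],p.min(0)[::-1],p.max(0)[::-1])
```

```text
avg F [-2.57  0.32  7.01] M [ 0.013  0.541 -0.023] sd [0.048 0.029 0.036]
t 53.3 p [ 629.8 -241.7  271. ] [1.799e+02 1.000e-01 9.100e+01] F [-2.   0.9  7.4] M [ 0.04  0.54 -0.06] gap 0.2 grip 0.6 q [-25.  18.  69.  -0.  93. -26.]<stdin>:7: RuntimeWarning: Mean of empty slice.
  ret = um.true_divide(
Traceback (most recent call last):
ValueError: zero-size array to reduction operation minimum which has no identity
```

The steady upward force suggests the finger linkage on the -x side is resting on the lid's edge. Back off, turn the tool so the linkages spread along y, and come in again a little higher.

Run:
```python
from h import *
plan([(655,-241,300,91),(655,-236,300,0)])
```

```text
(655, -241, 300, 91) -> [0.0004, 0.0632, -0.0724, 0.0002, 0.0002, 0.0001]
(655, -236, 300, 0) -> [0.0129, 0.0634, -0.0724, 0.0003, -0.0, 0.2528]
```

carry_out --increments '[0,0.03,-0.03,0,0,0,-1,0.013,0.063,-0.072,0,0,0.2528,-1,0.013,0.063,-0.072,0,0,0.2528,-1,0.013,0.063,-0.072,0,0,0.2528,-1,0.013,0.063,-0.072,0,0,0.2528,-1,0.013,0.063,-0.072,0,0,0.2528,-1,0.013,0.063,-0.072,0,0,0.2528,-1,0.013,0.063,-0.072,0,0,0.2528,-1,0.013,0.063,-0.072,0,0,0.2528,-1,0.013,0.063,-0.072,0,0,0.2528,-1]'

```text
time: 54.65
tool_pos: [654.7, -235.7, 297.9]
tcp_rot: [-180.0, 0.0, -0.2]
ft_force: [1.1, -1.1, -0.3]
finger_gap: -0.1
grip_force: 0.0
```

Run:
```python
from h import *
avg(4);st();plan([(655,-236,290,0),(630,-236,290,0)])
```

```text
avg F [-0.08 -0.14 -0.04] M [-0.     0.004 -0.001] sd [0.015 0.016 0.015]
t 54.85 p [ 654.7 -235.7  298. ] [-180.     0.     0.2] F [-0.5 -0.2 -0.2] M [-0.03  0.01 -0.01] gap -0.3 grip 0.0 q [-24.  22.  62.   0.  97.  66.]
(655, -236, 290, 0) -> [0.0007, 0.0008, 0.0201, -0.0, 0.0, 0.0004]
(630, -236, 290, 0) -> [-0.0618, 0.0007, 0.0201, -0.0, 0.0, 0.0004]
```

carry_out --increments '[0,0,0.03,0,0,0,-1,-0.03,0,0.03,0,0,0,-1,-0.05,0,0.03,0,0,0,-1,-0.065,0,0.03,0,0,0,-1,-0.075,0,0.03,0,0,0,-1,-0.08,0,0.03,0,0,0,-1,-0.085,0,0.03,0,0,0,-1,-0.09,0,0.03,0,0,0,-1,-0.095,0,0.03,0,0,0,-1,-0.1,0,0.03,0,0,0,-1]'

```text
time: 56.1
tool_pos: [614.8, -235.6, 286.2]
tcp_rot: [180.0, -0.0, 0.0]
ft_force: [3.1, -0.0, -1.1]
finger_gap: -0.0
grip_force: 1.6
```

Run:
```python
from h import *
avg(4);st()
```

```text
avg F [ 0.93  0.24 -0.41] M [-0.016 -0.197  0.022] sd [0.028 0.012 0.006]
t 56.3 p [ 614.7 -235.7  286.2] [180.  -0.   0.] F [ 0.9 -0.2 -0.5] M [ 0.03 -0.21  0.02] gap -0.1 grip 0.6 q [-25.  16.  70.   0.  94.  65.]
```

Contact is made with about 1–3 N. Push the lid along its arc.

carry_out --increments '[-0.0165,0,0,0,0,0,-1,-0.0403,0,0.0013,0,0,0,-1,-0.0638,0,0.0048,0,0,0,-1,-0.087,0,0.0095,0,0,0,-1,-0.1098,0,0.016,0,0,0,-1,-0.1323,0,0.0238,0,0,0,-1,-0.154,0,0.0335,0,0,0,-1,-0.17,0,0.0418,0,0,0,-1,-0.1905,0,0.0538,0,0,0,-1,-0.205,0,0.064,0,0,0,-1]'

```text
time: 57.55
tool_pos: [532.1, -235.6, 260.3]
tcp_rot: [-180.0, 0.0, 0.0]
ft_force: [0.7, -1.4, 2.1]
finger_gap: 0.0
grip_force: 1.0
```

Run:
```python
from h import *
avg(4);st()
p=sense()["tool_pos"]
for f in (46,42,38,34,30,26,22,18,15,12,10,8,6,4,3,2,1,0):
    a=np.deg2rad(f);x=612.5-136*np.cos(a)+10*np.sin(a);z=150+136*np.sin(a)+10*np.cos(a);print(f,round((x-p[0])/400,4),round((p[2]-z)/400,4),end="; ")
```

```text
avg F [ 0.81 -0.2   0.13] M [-0.025 -0.046 -0.006] sd [0.021 0.033 0.043]
t 57.75 p [ 532.3 -235.4  260.1] [-1.8e+02  1.0e-01  0.0e+00] F [ 1.   0.5 -0.6] M [-0.03 -0.04  0.06] gap -0.1 grip 0.0 q [-29.   4.  86.   0.  90.  61.]
46 -0.0176 0.0133; 42 -0.0353 0.0291; 38 -0.0519 0.0462; 34 -0.0673 0.0644; 30 -0.0813 0.0836; 26 -0.094 0.1037; 22 -0.1053 0.1247; 18 -0.115 0.1464; 15 -0.1213 0.1631; 12 -0.1268 0.1801; 10 -0.1299 0.1915; 8 -0.1326 0.2031; 6 -0.1349 0.2148; 4 -0.1368 0.2265; 3 -0.1376 0.2324; 2 -0.1383 0.2384; 1 -0.1389 0.2443; 0 -0.1394 0.2502;
```

carry_out --increments '[-0.0176,0,0.0133,0,0,0,-1,-0.0353,0,0.0291,0,0,0,-1,-0.0519,0,0.0462,0,0,0,-1,-0.0673,0,0.0644,0,0,0,-1,-0.0813,0,0.0836,0,0,0,-1,-0.094,0,0.1037,0,0,0,-1,-0.1053,0,0.1247,0,0,0,-1,-0.115,0,0.1464,0,0,0,-1,-0.1213,0,0.1631,0,0,0,-1,-0.1268,0,0.1801,0,0,0,-1]'

```text
time: 59.0
tool_pos: [481.7, -235.7, 188.1]
tcp_rot: [-180.0, 0.0, 0.0]
ft_force: [-0.3, -0.9, 1.1]
finger_gap: 0.3
grip_force: 0.6
```

carry_out --increments '[-0.003,0,0.009,0,0,0,-1,-0.006,0,0.018,0,0,0,-1,-0.008,0,0.027,0,0,0,-1,-0.0095,0,0.036,0,0,0,-1,-0.0105,0,0.045,0,0,0,-1,-0.011,0,0.052,0,0,0,-1,-0.0115,0,0.057,0,0,0,-1,-0.012,0,0.061,0,0,0,-1,-0.012,0,0.064,0,0,0,-1,-0.012,0,0.0665,0,0,0,-1]'

```text
time: 60.25
tool_pos: [477.1, -235.7, 161.9]
tcp_rot: [180.0, 0.0, 0.0]
ft_force: [-0.2, 0.7, 2.1]
finger_gap: -0.3
grip_force: 0.5
```

Run:
```python
from h import *
avg(4);st()
```

```text
avg F [-0.12 -0.    0.45] M [0.006 0.015 0.007] sd [0.025 0.014 0.029]
t 60.45 p [ 477.2 -235.7  162. ] [-180.   -0.    0.] F [-0.3  0.4 -0.3] M [-0.02  0.03  0.04] gap -0.1 grip 0.0 q [-32.  -1. 101.   0.  80.  58.]
```

carry_out --increments '[0,0,0.0015,0,0,0,-1,0,0,0.003,0,0,0,-1,0,0,0.0045,0,0,0,-1,0,0,0.006,0,0,0,-1,0,0,0.0075,0,0,0,-1,0,0,0.0075,0,0,0,-1,0,0,0.0075,0,0,0,-1,0,0,0.0075,0,0,0,-1,0,0,0.0075,0,0,0,-1,0,0,0.0075,0,0,0,-1]'

```text
time: 61.7
tool_pos: [477.2, -235.8, 160.5]
tcp_rot: [180.0, -0.0, 0.0]
ft_force: [-5.4, 2.8, 12.9]
finger_gap: 0.1
grip_force: 5.9
```

Run:
```python
from h import *
avg(4);st()
```

```text
avg F [-5.69  3.39 11.71] M [ 0.547  1.052 -0.005] sd [0.053 0.017 0.028]
t 61.9 p [ 477.2 -235.8  160.5] [180.  -0.   0.] F [-5.4  3.7 11.8] M [ 0.63  1.06 -0.04] gap -0.3 grip 5.9 q [-32.  -0. 101.  -0.  79.  58.]
```

The lid is firm at z ≈ 160, the height of its shut outer face (150 + 10), under 12 N. Retreat and check.

carry_out --increments '[0,0,-0.02,0,0,0,-1,0,0,-0.1,0,0,0,-1,0,0,-0.25,0,0,0,-1,0,0,-0.4,0,0,0,-1,-0.1,-0.15,-0.4,0,0,0,-1,-0.1,-0.3,-0.4,0,0,0,-1,-0.1,-0.45,-0.4,0,0,0,-1,-0.1,-0.6,-0.4,0,0,0,-1,-0.1,-0.7,-0.4,0,0,0,-1,-0.1,-0.7,-0.4,0,0,0,-1]'

```text
time: 63.15
tool_pos: [436.8, 46.8, 319.2]
tcp_rot: [-180.0, -0.0, 0.3]
ft_force: [-0.1, -0.7, 0.4]
finger_gap: 0.2
grip_force: 0.0
```

Run:
```python
from h import *
st();t,ct=snap("top","t11");s,cs=snap("side","s11")
def corners(im,roi,tab=False):
    h=cv2.cvtColor(im,cv2.COLOR_BGR2HSV);m=((h[...,0]>12)&(h[...,0]<24)&(h[...,1]>60)&(h[...,2]>150)).astype(np.uint8)
    x0,y0,x1,y1=roi;k=np.zeros_like(m);k[y0:y1,x0:x1]=1;m=cv2.morphologyEx(m*k,cv2.MORPH_OPEN,np.ones((5,5)))
    c=max(cv2.findContours(m,cv2.RETR_EXTERNAL,cv2.CHAIN_APPROX_NONE)[0],key=cv2.contourArea)
    return cv2.contourArea(c),cv2.approxPolyDP(c,4,True)[:,0].astype(float)
for n,im,c,roi in(("top",t,ct,(400,210,600,350)),("side",s,cs,(200,250,380,479))):
    A,P=corners(im,roi);print(n,A,P.tolist(),plane(c,P,160)[:,:2].round(0).tolist())
h=cv2.cvtColor(t,cv2.COLOR_BGR2HSV);m=((h[...,1]<60)&(h[...,2]>190)).astype(np.uint8)
n,_,q,ce=cv2.connectedComponentsWithStats(m[150:240,360:450]);j=1+q[1:,4].argmax();print("plate",ce[j]+[360,150])
t0=cv2.imread("pics/top0.png");print("bystander diff",cv2.absdiff(t,t0)[150:215,265:440].mean().round(2))
```

```text
t 63.15 p [436.8  46.8 319.2] [-180.    -0.     0.3] F [-0.1 -0.7  0.4] M [-0.05  0.04 -0.01] gap 0.2 grip 0.0 q [ -1. -19. 101.   0.  98.  89.]
top 9568.5 [[547.0, 239.0], [516.0, 239.0], [516.0, 245.0], [528.0, 247.0], [515.0, 247.0], [514.0, 239.0], [430.0, 241.0], [434.0, 320.0], [480.0, 318.0], [481.0, 330.0], [509.0, 329.0], [509.0, 317.0], [554.0, 315.0]] [[600.0, -427.0], [601.0, -360.0], [588.0, -359.0], [584.0, -384.0], [584.0, -356.0], [601.0, -356.0], [599.0, -177.0], [435.0, -178.0], [438.0, -273.0], [414.0, -274.0], [414.0, -332.0], [439.0, -334.0], [441.0, -430.0]]
side 14502.5 [[325.0, 300.0], [232.0, 304.0], [229.0, 352.0], [215.0, 351.0], [212.0, 382.0], [228.0, 382.0], [225.0, 439.0], [340.0, 432.0]] [[600.0, -179.0], [439.0, -179.0], [439.0, -281.0], [416.0, -278.0], [416.0, -336.0], [440.0, -337.0], [441.0, -432.0], [602.0, -431.0]]
plate [403.03575298 197.62865655]
bystander diff 1.49
```

Both views put the lid's outline flat at z = 160 over the rim, and the bystanders have not moved. Hand in.

Run:
```python
from bench import order
print(order.hand_in())
```

```text
the job is handed in; nothing more can be done
None
```

The job is handed in: all three boxes stand upright in the chest, heavy end down, the lid is fully shut, and the tumbler, pepper mill and side plate were left where they were.

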